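Find the slip angle of a Morse key on a tilt board

TASK

Find out how steep this board may be set before the Morse key slides: lift the board slowly by its handle bar, without touching the things on it, until the key slips down to the stop, and stop there at once, because the round dial box beside it grips only a few degrees better and must stay where it is. Leave the board standing at that angle, then swing the pointer arm at its side down until it is parallel with the board, to note the angle, and let go. The tester only stands on the desk: move board and pointer gently so that it is neither dragged nor tipped, and leave the other things on the desk where they are.

Things in the scene. Friction and masses are not known exactly. Their poses are not given: they have to be found in the camera images.
- tester: tilt tester standing loose on the desk, 3 kg with its board; a sideways pull over 12 N drags it. Base plate 270 mm (x) by 340 mm (y) by 12 mm. Origin on the desk; axes are the world's at yaw 0 (yaw up to 0.25 rad either way). Board and pointer turn about one line along its x axis, 150 mm to the -y side of the origin, 50 mm above the desk. A fixed arc beside the board has a tick each 5 degrees
- board (a joint): tilt of the board above level, rad; 0 (level) at the start, up to 0.7. The stiff hinge stays wherever it is left; lifting the bar takes about 5 to 9 N square to the board. The key holds at tilts under 0.23 and first slips somewhere between 0.24 and 0.46, different each time; the dial box slips at 0.06 to 0.11 more
- board_hinge (a point): point on the hinge axis in the middle of the board's width, 50 mm above the desk. Its x axis is the hinge axis, y points up along the board to the handle and tilts with it, z is square to the board. The board is 160 mm wide (x -80 to 80 mm), runs from y = 5 to 255 mm, 8 mm thick, upper face at z = 4 mm
- board_handle (a point): centre of the board's handle: a round steel bar 12 mm thick, 116 mm long, parallel to the hinge and 300 mm from its axis, level with the middle of the board's thickness (50 mm above the desk at the start). It stands 45 mm off the board's free edge on two arms at x = -50 and +50 mm; the middle 80 mm is free to grip from above
- board_stop (a point): middle of the upper face of the stop: an aluminium lip across the board's low end, 14 mm high, whose uphill face is 20 mm from the hinge axis
- key_centre (a point): the Morse key: flat dark steel base 58 by 75 by 12 mm, brass lever, round black knob, 30 mm high, 0.15 to 0.26 kg, loose on the board. The point: middle of its base, 15 mm above the underside. Starts about 165 mm from the hinge axis, 39 mm left or right of the board's middle. Once it slips it slides on until its base lies at the stop, the point about 58 mm from the axis. Not to be touched
- dial_centre (a point): the tuning dial box: a round black box 60 mm across with an aluminium dial, 27 mm high, loose on the board beside the key (other side of the middle), about 165 mm from the hinge axis. The point is on its axis, 15 mm above its underside. It must stay where it is on the board and not be touched
- pointer (a joint): angle of the pointer arm above level, rad, on the same scale as the board's tilt: equal values mean parallel. It starts between 0.75 and 1.0 and stays where it is left; swinging it takes about 1 to 2 N at its pin
- pointer_hinge (a point): point on the same hinge axis, in the pointer's plane, 100 mm to the +x side of the board's middle, 50 mm above the desk. Its x axis is the hinge axis, its y axis points along the pointer to its pin and tilts with it
- pointer_pin (a point): middle of the free part of the pointer's pin: a round steel pin 12 mm thick at the pointer's free end, parallel to the hinge, 180 mm from its axis, standing out 40 mm to the +x side of the strip (4 mm thick, 14 mm wide). The point lies 123 mm to the +x side of the board's middle, 18 mm from the pin's end, 22 mm from the strip
- mug: bystander: white mug 76 mm wide, 90 mm high, origin under its centre
- handheld: bystander: black handheld radio standing upright, 56 mm by 32 mm, 200 mm high with its aerial, origin under its centre
- screwdriver: bystander: screwdriver lying on the desk
- battery: bystander: grey battery 70 mm by 100 mm by 60 mm with two brass terminals, origin under its centre
- mouse: bystander: black computer mouse 60 mm by 100 mm, 22 mm high, origin under its centre
- adapter: bystander: steel coupling ring 24 mm across, 30 mm high, origin under its centre

How it is judged (in metres and radians):
On the way, in this order (a step that is already met when the one before it is completed fails the run):
1. the Morse key has slipped down the tilted board to the stop, with the dial box still in its place (y of key_centre in the frame of board_hinge below 0.075 m and value of joint board above 0.22 rad and y of dial_centre in the frame of board_hinge above 0.145 m), for 0.2 s.
2. the pointer is parallel with the tilted board (angle between the y axis of pointer_hinge and the y axis of board_hinge, either way round below 0.05 rad and value of joint board above 0.22 rad), for 0.2 s.
At the end, for the whole second after the job is handed in: The board stands at the tilt where the key slipped (over 0.22 rad), the key on it at the stop (within 75 mm of the hinge axis), the dial box still in place (over 145 mm from the hinge axis), the pointer parallel with the board within 0.05 rad; all at rest (all of step 2 and velocity of joint board between -0.02 and 0.02 rad/s and velocity of joint pointer between -0.02 and 0.02 rad/s and y of key_centre in the frame of board_hinge between 0.03 and 0.075 m and z of key_centre in the frame of board_hinge between 0.01 and 0.03 m and y of dial_centre in the frame of board_hinge above 0.145 m and z of dial_centre in the frame of board_hinge below 0.03 m and linear speed of each of key, dial below 0.02 m/s); the robot touches nothing.
It fails at once if the robot touches the key or the dial box (contact force between any of the arm, the fingers and key above 0.3 N or contact force between any of the arm, the fingers and dial above 0.3 N).
It fails at once if the board is let down (faster than 0.15 rad/s) after the key has slipped to the stop (y of key_centre in the frame of board_hinge below 0.075 m and velocity of joint board below -0.15 rad/s).
It fails at once if a bystander is moved by more than 30 mm (distance of any of mug, handheld, screwdriver, battery, mouse, adapter from where it was at the start of the episode above 0.03 m).
It fails at once if the board is tilted too far: the dial box slides from its place (its point less than 145 mm from the hinge axis) (y of dial_centre in the frame of board_hinge below 0.145 m).
It fails at once if the tester is dragged or tipped out of its place on the desk (by more than 10 mm or 0.05 rad) (distance of tester from where it was at the start of the episode above 0.01 m or angle between tester's own z axis and vertical above 0.05 rad).
It also fails if it takes over 67 s, if anything falls off the work surface, if the arm or the gripper's body presses on something with over 40 N, if the wrist force passes 120 N, or if a joint passes its speed limit or range.

ROBOT

A 7-joint arm with a two-finger parallel gripper is mounted at the origin on the work surface. World frame = base frame: x ahead of the robot, y to its left, z up, the work surface at z = 0. Lengths are in mm, angles in rad, forces in N, time in s.
With the tool pointing down it reaches from about 425 to 875 mm from the base axis. Payload 4.7 kg.
Tool frame: the origin (TCP) lies at the very end of the fingers, on their centre line; the grasp point (between the pads) lies 19 mm behind it (tcp_to_grasp is the distance from the TCP to the grasp point, in mm); z points along the fingers, x is the direction in which the jaws open and shut, and the axes are right-handed (so a half turn about z gives the same grasp; the last joint's range is limited). The gripper opens to 87 mm and grips with 3 to 60 N. Pads are 19 mm wide; open, the fingers measure 117 mm over their backs; the gripper's body (75 mm by 190 mm) begins 51 mm behind the grasp point.
Start: joints at [1.19, 0.321, -0.07, 1.45, 0.023, 1.371, -0.057], TCP at [249.988, -600.027, 222.587] pointing down, gripper open.
Joint ranges: [-2.86, 2.86], [-0.3, 2.09], [-1.38, 1.24], [0.06, 2.45], [-1.56, 4.7], [0.09, 2.05], [-2.69, 2.69]. Speed limits (rad/s): [2.57, 2.57, 3.14, 3.14, 3.14, 3.14, 3.14].

INTERFACE

Orientations are given as a 3x3 rotation matrix whose columns are the frame's x, y, z axes.
In Python, from rig import get_obs, snapshot, camera_info, sign_off, spot_in, tcp_to_grasp gives the robot as it stands.
- The arm moves only by the tool send_rows, never from a script. Its argument "series" is a list of rows, each a list of 5 numbers: the closure in counts, from 0 (fully open) to 255 (shut), then the shift along the tool's x, y, z in cm, then the turn about the tool's z in degrees. In form: [[fingers, dx, dy, dz, roll], ...]. A call has 1 to 8 rows; each row shifts and turns the pose as measured when the row begins, along the tool's axes as they then stand; what a row does not reach is not made up. A row lasts 1/10 s, in which the tool goes at most 50 mm and 8.59 degrees, less where a joint would pass 70% of its speed; a pose out of reach is approached as far as the arm can. A call with a gripper value outside its range is refused whole. The fingers move at their own pace and stop on an object; "squeeze" is the grip in N (left out, the last holds). Time passes only in rows, so rows that do not move let the fingers close. It gives the time, the measured TCP pose, the force and the opening at its end, in the units of the state.
- get_obs(): the state, without advancing time (a new reading comes with each control period).
- snapshot(name): name is "scene" or "side" or "wrist"; returns the picture (420x560x3 uint8, blue, green, red); there is no depth.
- camera_info(name): a dict with "fovy" (degrees; the focal length in pixels is half the picture's height over the tangent of half this angle, whatever the lens; pixels are square), "cx", "cy" (the principal point, pixels), "extrinsics" (4x4, takes a point from world to camera coordinates). Camera axes: x right, y down, z forward; pixel columns grow to the right and rows downward; lengths in mm; the calibration is good to about 2 mm. A picture is of the moment at which its call begins: read the wrist's pose just before it. camera_info takes no time and is no camera call; for the wrist camera it gives the pose at the moment of the call.
- sign_off(): hands the job in, once; it reports no verdict.
Trained networks look in the newest picture that a camera, given by its name, has taken for a name from the list of things; names that differ only in an ending like _2 or _b are one class to them, and where a whole thing is asked for, a point or a joint stands for the part that bears it (a point fixed in the world has none). Each returns a list of dicts, best first, with "p" (0 to 1); they miss things now and then, are a little off and sometimes report something else, mostly with a low value. They report only what shows in the picture. A call takes as long as a camera call.
- spot_in(thing, camera): "extent" ([centre column, centre row, width, height] as shares, 0 to 1, of the picture: columns of its width, rows of its height, round what is visible of it).
The state is a dict: "time_s": time; "qpos": joint angles; "joint_velocities": joint speeds; "joint_efforts": joint torques, N m; "position": TCP position; "ee_rot": TCP orientation; "contact_force": force on the tool from outside, world axes, zero at the start; "ft_torque": the same for the moment, N m; "gripper_width": finger opening in mm.
Only numpy, scipy, OpenCV 4.12 (cv2) and the standard library are available. Lean on these libraries where they do the work, as an engineer would, in place of code of your own. Each camera call takes 0.05 s, during which the arm holds its last target.

## Working session

There is one attempt and no reset: what is moved stays moved. The work goes in short steps, Python scripts to look and compute and a tool call to move; the robot and the scene stay as the last step left them, time stands still between calls to the robot, and variables do not carry over. Pictures are saved under pics/ and viewed, and the job is handed in when it is done.

Besides the shell and the picture viewer there is one more tool, called after ">>>" by a JSON object that holds its "fn" and its "kwargs". send_rows: Moves the arm, as the interface text tells. Its arguments: {"type":"object","properties":{"series":{"type":"array","items":{"type":"array","items":{"type":"number"}}},"squeeze":{"type":"number"}},"required":["series"]}

```bash
ls; mkdir -p pics; cat > h.py <<'E'
import numpy as np,cv2
from rig import *
def cam(n):
    c=camera_info(n);f=210/np.tan(np.radians(c['fovy'])/2);return f,c['cx'],c['cy'],np.array(c['extrinsics'])
def proj(n,P,c=None):
    f,cx,cy,E=c or cam(n);p=E[:3,:3]@np.array(P,float)+E[:3,3];return np.array([cx+f*p[0]/p[2],cy+f*p[1]/p[2]])
def ray(n,u,v,c=None):
    f,cx,cy,E=c or cam(n);d=E[:3,:3].T@np.array([(u-cx)/f,(v-cy)/f,1]);o=-E[:3,:3].T@E[:3,3];return o,d
def atz(n,u,v,z,c=None):
    o,d=ray(n,u,v,c);return o+d*(z-o[2])/d[2]
E
python3 - <<'E'
from h import *
o=get_obs();print(o)
for n in ['scene','side','wrist']:
    im=snapshot(n);cv2.imwrite(f'pics/a_{n}.png',im);c=camera_info(n);print(n,c)
for t in ['tester','board','board_handle','key_centre','dial_centre','pointer','pointer_pin']:
  for n in ['scene','side']:
    r=spot_in(t,n)
    for q in r[:2]:
        e=q['extent'];print(t,n,round(q['p'],2),np.round([e[0]*560,e[1]*420,e[2]*560,e[3]*420],1))
E
```

```text
pics
{'time_s': 0.0, 'qpos': array([ 1.19008604,  0.3218    , -0.0700978 ,  1.4516443 ,  0.02262839,
        1.37077453, -0.05688579]), 'joint_velocities': array([ 0.00020778,  0.00036346, -0.00096401, -0.00100051,  0.0009166 ,
        0.00019633, -0.00054458]), 'joint_efforts': array([-1.29582400e-03, -4.91276908e+01, -4.04449292e-01, -3.12530065e+01,
       -6.39346079e-02,  4.36358177e-02,  1.51313980e-04]), 'position': array([ 249.75983782, -599.52473104,  221.49195177]), 'ee_rot': array([[ 3.84689713e-01, -9.23045588e-01, -8.16296981e-04],
       [-9.23044125e-01, -3.84690561e-01,  1.64788299e-03],
       [-1.83509286e-03,  1.19554500e-04, -9.99998309e-01]]), 'contact_force': array([ 0.79718688,  0.21760512, -0.94642428]), 'ft_torque': array([-0.01092613,  0.02337454,  0.04008833]), 'gripper_width': 87.2201022413868}
scene {'fovy': 54.622975362045835, 'cx': 278.4885468711952, 'cy': 215.44360805802592, 'extrinsics': array([[ 7.92046969e-01,  6.10223533e-01,  1.69952277e-02,
        -4.29066949e+02],
       [ 4.55565623e-01, -5.72316916e-01, -6.81845518e-01,
        -1.98293323e+0
[... 1277 characters left out ...]
 side 0.63 [274.6 228.9 125.3  97.9]
board_handle scene 0.68 [281.3 221.4  94.1  69.6]
board_handle side 0.89 [275.5 227.  126.4 102.1]
board_handle side 0.53 [407.3 159.1  31.6  39.9]
key_centre scene 0.74 [289.1 235.6 131.3 106.2]
key_centre scene 0.72 [284.8 217.9  97.1  68.1]
key_centre side 0.7 [283.2 234.9  37.2  34.3]
dial_centre scene 0.46 [298.6 217.2  21.9  10.2]
dial_centre side 0.97 [263.5 217.9  27.4  19.9]
pointer scene 0.54 [293.8 233.2  45.1  58. ]
pointer side 0.72 [266.4 163.6  45.4  25. ]
pointer side 0.53 [274.  228.8 124.   95.2]
pointer_pin scene 0.8 [293.4 235.6  49.4  57. ]
pointer_pin side 0.78 [267.3 164.7  48.3  23.6]
pointer_pin side 0.61 [408.6 159.5  31.9  42.8]
```

```bash
python3 - <<'E'
import cv2
a=cv2.imread('pics/a_scene.png');b=cv2.imread('pics/a_side.png')
cv2.imwrite('pics/a_s2.png',cv2.resize(a[165:315,190:390],(800,600),interpolation=2))
cv2.imwrite('pics/a_d2.png',cv2.resize(b[130:310,160:400],(800,600),interpolation=2))
E
```

```text
(no output)
```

View pics/a_scene.png

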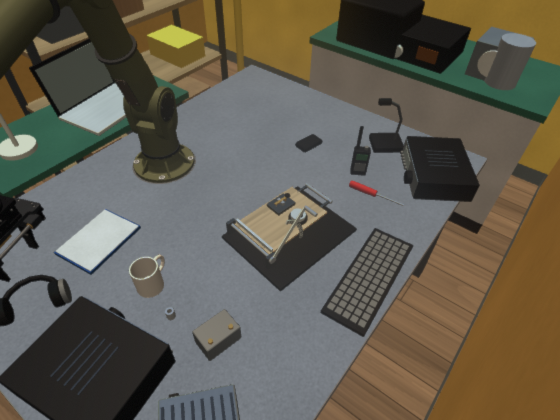

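View pics/a_side.png

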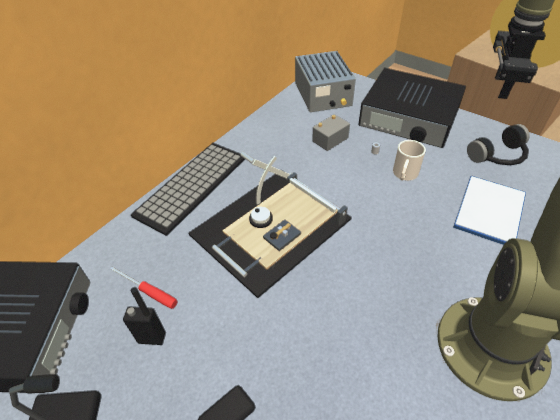

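```bash
sleep 0
```

```text
(no output)
```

View pics/a_wrist.png

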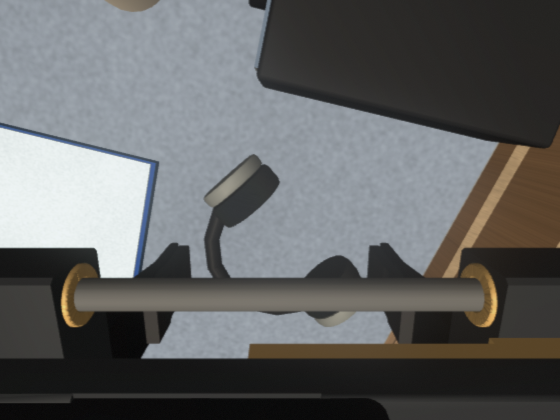

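View pics/a_s2.png

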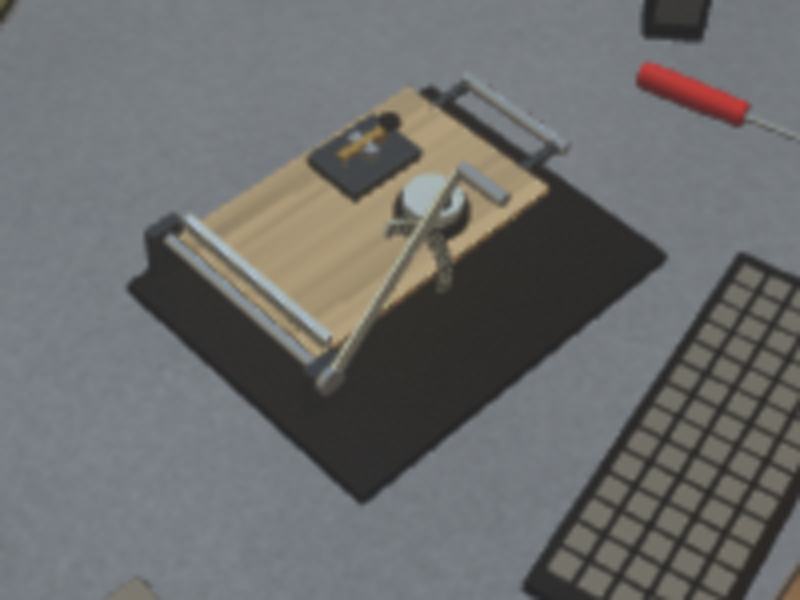

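View pics/a_d2.png

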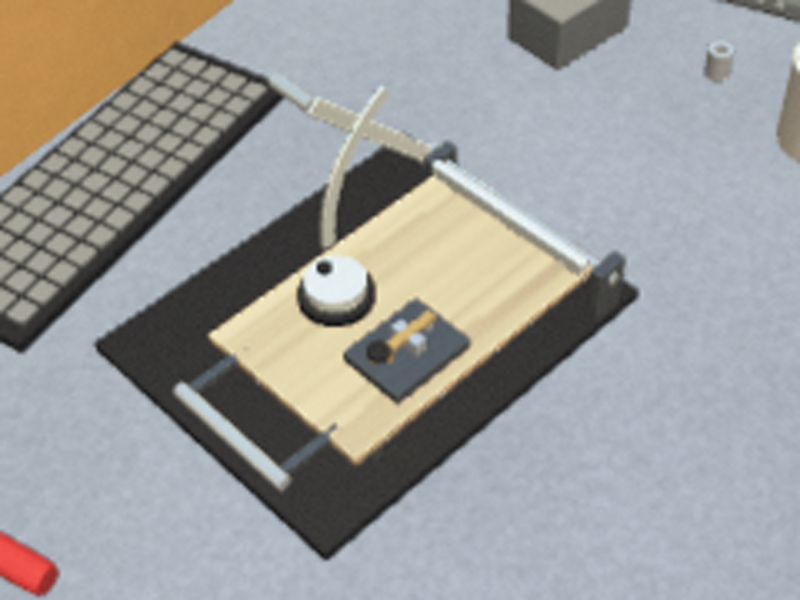

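```bash
cat > fit.py <<'E'
from h import *
from scipy.optimize import least_squares
C={n:cam(n) for n in ['scene','side']}
def tw(p,L):
    x,y,yaw=p[:3];c,s=np.cos(yaw),np.sin(yaw);L=np.array(L,float);return np.array([x+c*L[0]-s*L[1],y+s*L[0]+c*L[1],L[2]])
def bd(p,t,X,Y,Z=0): # hinge-frame point at tilt t
    return tw(p,[p[3]+X,-150+Y*np.cos(t)-Z*np.sin(t),50+Y*np.sin(t)+Z*np.cos(t)])
def obs(p):
    P=lambda sx,sy:tw(p,[135*sx,170*sy,12])
    q=p[4]
    return [('scene',(222,237),P(-1,-1)),('scene',(280.5,290.5),P(1,-1)),('scene',(356.5,229),P(1,1)),
     ('side',(257.5,297),P(-1,1)),('side',(189.4,233.8),P(1,1)),('side',(351,218.5),P(-1,-1)),
     ('scene',(306.3,185),bd(p,0,-58,300)),('scene',(331.3,202.5),bd(p,0,58,300)),
     ('side',(214.6,246),bd(p,0,58,300)),('side',(245.5,274.6),bd(p,0,-58,300)),
     ('scene',(316.3,214.5),bd(p,q,141,180)),('side',(241.6,153.4),bd(p,q,141,180)),('side',(253.6,161.5),bd(p,q,101,180)),('scene',(305.5,207),bd(p,q,101,180))]
if __name__=='__main__':
    f=lambda p:np.concatenate([proj(n,P,C[n])-np.array(u) for n,u,P in obs(p)])
    r=least_squares(f,[560,-100,0,0,.9],loss='soft_l1',x_scale=[1,1,.01,1,.01])
    print(r.x.tolist());print(np.round(r.fun.reshape(-1,2),1))
    p=r.x;np.save('p.npy',p);print('handle',bd(p,0,0,300),'hinge',bd(p,0,0,0),'pin',bd(p,p[4],123,180))
E
python3 fit.py
```

```text
[577.078001782562, 19.547352048874195, -0.15950436406641466, -30.111678945491057, 0.792339806950606]
[[ 0.4 -3.7]
 [ 1.1 -3.3]
 [ 1.8 -2.8]
 [-2.1  2.2]
 [-3.7  0.5]
 [ 0.2  0. ]
 [-1.4  0.3]
 [-0.8  0.8]
 [ 0.8 -2. ]
 [ 1.5 -2.3]
 [-0.4  2.2]
 [ 0.8  0.4]
 [-0.4 -0.2]
 [-0.1  1.9]]
handle [571.17288896 172.42587523  50.        ] hinge [ 523.52422443 -123.76596255   50.        ] pin [665.03767867 -18.51369301 178.15967395]
```

```bash
cat >> h.py <<'E'
def plan(target,yaw,n,F=0,step=4.5,roll=8):
    """yaw: desired world angle (deg) of tool x"""
    o=get_obs();p=np.array(o['position']);R=np.array(o['ee_rot']);a=np.degrees(np.arctan2(R[1,0],R[0,0]))
    t=np.array(target,float);rows=[]
    for i in range(n):
        d=(t-p)/10;L=np.linalg.norm(d)
        if L>step:d*=step/L
        da=(yaw-a+540)%360-180 if abs(yaw)<=180 else yaw-a
        da=np.clip(da,-roll,roll)
        c,s=np.cos(np.radians(a)),np.sin(np.radians(a))
        dx=c*d[0]+s*d[1];dy=s*d[0]-c*d[1]
        rows.append([F,round(dx,1),round(dy,1),round(-d[2],1),round(-da)])
        p=p+d*10;a+=da
    print(np.round(o['position'],1),'yaw',round(np.degrees(np.arctan2(R[1,0],R[0,0])),1));print(rows,'-> end',np.round(p),round(a,1))
E
python3 - <<'E'
from h import *
o=get_obs();E=cam('wrist')[3];c=-E[:3,:3].T@E[:3,3];R=np.array(o['ee_rot'])
print('cam in tool',R.T@(c-o['position']),'camz in tool',R.T@E[2,:3])
plan([640,-250,330],60,8)
for n in ['scene','side']:
    E=cam(n)[3];print(n,-E[:3,:3].T@E[:3,3])
E
```

```text
cam in tool [-1.51717015e-03 -7.16249562e+01 -1.62359404e+02] camz in tool [0.00101415 0.26074872 0.96540617]
[ 250.  -600.   222.6] yaw -67.4
[[0, np.float64(-1.5), np.float64(-4.2), np.float64(-0.9), -8], [0, np.float64(-0.9), np.float64(-4.3), np.float64(-0.9), -8], [0, np.float64(-0.3), np.float64(-4.4), np.float64(-0.9), -8], [0, np.float64(0.4), np.float64(-4.4), np.float64(-0.9), -8], [0, np.float64(1.0), np.float64(-4.3), np.float64(-0.9), -8], [0, np.float64(1.6), np.float64(-4.1), np.float64(-0.9), -8], [0, np.float64(2.1), np.float64(-3.9), np.float64(-0.9), -8], [0, np.float64(2.6), np.float64(-3.5), np.float64(-0.9), -8]] -> end [ 512. -364.  295.] -3.4
scene [1049.80741479 -686.9741897   987.21745265]
side [113.55367515 552.53462312 849.63267454]
```

>>> {"fn": "send_rows", "kwargs": {"series": [[0,-1.5,-4.2,-0.9,-8],[0,-0.9,-4.3,-0.9,-8],[0,-0.3,-4.4,-0.9,-8],[0,0.4,-4.4,-0.9,-8],[0,1.0,-4.3,-0.9,-8],[0,1.6,-4.1,-0.9,-8],[0,2.1,-3.9,-0.9,-8],[0,2.6,-3.5,-0.9,-8]]}}

```text
time_s: 1.65
position: [509.6, -360.1, 294.3]
ee_rot: [[0.999, -0.034, -0.005], [-0.034, -0.999, -0.003], [-0.005, 0.003, -1.0]]
contact_force: [0.8, 0.5, 1.0]
gripper_width: 87.1
```

```bash
python3 -c "
from h import *
print(get_obs()['qpos'])
plan([660,-80,320],80.9,8)"
```

```text
[ 0.884025    0.2684435  -0.3934552   1.39357449  0.10715458  1.50264048
  0.46148534]
[ 509.6 -360.1  294.3] yaw -2.0
[[0, np.float64(2.0), np.float64(-4.0), np.float64(-0.4), -8], [0, np.float64(2.5), np.float64(-3.7), np.float64(-0.4), -8], [0, np.float64(3.0), np.float64(-3.3), np.float64(-0.4), -8], [0, np.float64(3.5), np.float64(-2.9), np.float64(-0.4), -8], [0, np.float64(3.8), np.float64(-2.4), np.float64(-0.4), -8], [0, np.float64(4.1), np.float64(-1.8), np.float64(-0.4), -8], [0, np.float64(4.3), np.float64(-1.2), np.float64(-0.4), -8], [0, np.float64(0.4), np.float64(-0.1), np.float64(-0.0), -8]] -> end [660. -80. 320.] 62.0
```

>>> {"fn": "send_rows", "kwargs": {"series": [[0,2.0,-4.0,-0.4,-8],[0,2.5,-3.7,-0.4,-8],[0,3.0,-3.3,-0.4,-8],[0,3.5,-2.9,-0.4,-8],[0,3.8,-2.4,-0.4,-8],[0,4.1,-1.8,-0.4,-8],[0,4.3,-1.2,-0.4,-8],[0,4.4,-0.5,0,-8]]}}

```text
time_s: 2.45
position: [680.6, -30.4, 324.7]
ee_rot: [[0.43, 0.903, 0.002], [0.903, -0.43, -0.006], [-0.005, 0.004, -1.0]]
contact_force: [0.9, -0.0, -0.2]
gripper_width: 87.0
```

```bash
python3 -c "
from h import *
print(get_obs()['qpos'])
plan([571,172,240],80.9,7,150)"
```

```text
[ 0.46531478  0.44487342 -0.69845603  1.17099273  0.28694288  1.61803255
  0.95750364]
[680.6 -30.4 324.7] yaw 64.6
[[150, np.float64(2.5), np.float64(-3.4), np.float64(1.6), -8], [150, np.float64(2.9), np.float64(-3.0), np.float64(1.6), -8], [150, np.float64(3.3), np.float64(-2.6), np.float64(1.6), 0], [150, np.float64(3.3), np.float64(-2.6), np.float64(1.6), 0], [150, np.float64(3.3), np.float64(-2.6), np.float64(1.6), 0], [150, np.float64(1.5), np.float64(-1.2), np.float64(0.7), 0], [150, np.float64(0.0), np.float64(0.0), np.float64(-0.0), 0]] -> end [571. 172. 240.] 80.9
```

>>> {"fn": "send_rows", "kwargs": {"series": [[150,2.5,-3.4,1.6,-8],[150,2.9,-3.0,1.6,-8],[150,3.3,-2.6,1.6,0],[150,3.3,-2.6,1.6,0],[150,3.3,-2.6,1.6,0],[150,1.5,-1.2,0.7,0],[150,0,0,0,0]]}}

```text
time_s: 3.15
position: [564.8, 186.2, 231.6]
ee_rot: [[0.137, 0.991, 0.002], [0.991, -0.137, 0.002], [0.003, 0.001, -1.0]]
contact_force: [0.4, -0.5, -0.7]
gripper_width: 40.5
```

```bash
python3 - <<'E'
from h import *
o=get_obs();print(o['qpos'],o['position'],o['contact_force'],o['gripper_width'])
c=cam('wrist');np.save('cw.npy',c[3])
cv2.imwrite('pics/b_wrist.png',snapshot('wrist'))
im=snapshot('scene');cv2.imwrite('pics/b_scene.png',cv2.resize(im[140:320,180:420],(800,600),interpolation=2))
im=snapshot('side');cv2.imwrite('pics/b_side.png',im)
from fit import bd
p=np.load('p.npy');print(proj('wrist',bd(p,0,58,300),c),proj('wrist',bd(p,0,-58,300),c))
E
```

```text
[ 0.34497073  0.29933749 -0.85753903  1.56026998  0.22771647  1.38420309
  0.90092644] [564.80778634 186.2279506  231.61334313] [ 0.35370838 -0.53276043 -0.73188636] 40.51565584309643
[264.69797538 249.94117378] [266.12172056 135.2545451 ]
```

View pics/b_wrist.png

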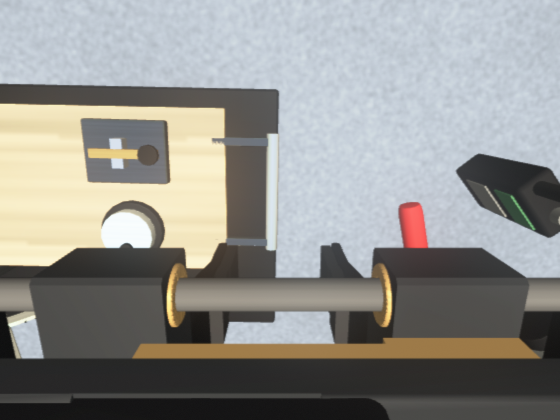

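View pics/b_scene.png

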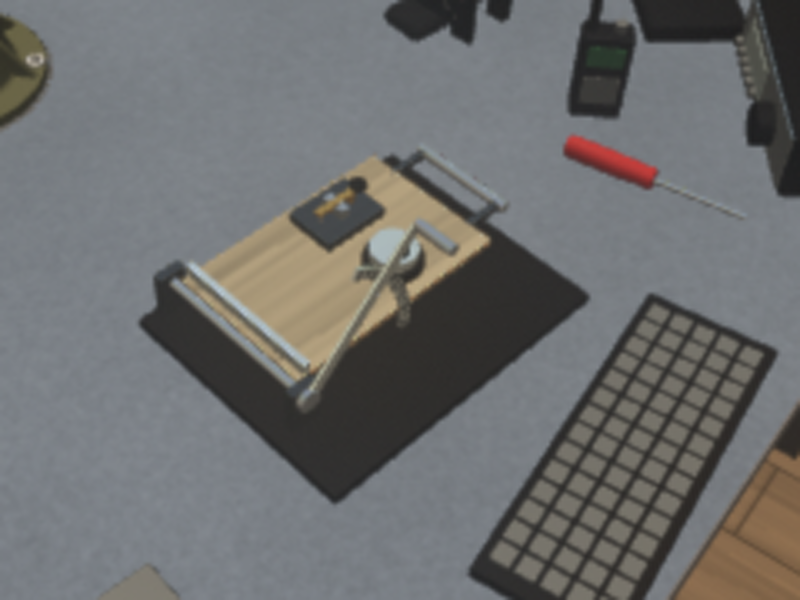

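View pics/b_side.png

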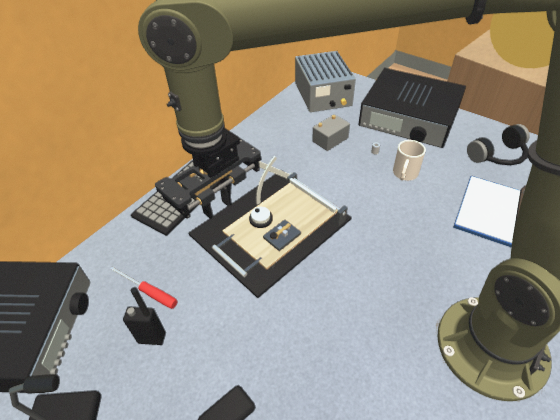

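```bash
cat > fit2.py <<'E'
from fit import *
c=cam('wrist');E=np.load('cw.npy');CW=(c[0],c[1],c[2],E);C['wrist']=CW
def f(p):
    q=p.copy()
    r=[]
    for i,(n,u,P) in enumerate(obs(p)):
        r.append((proj(n,P,C[n])-np.array(u))*(1 if i>=6 else .3))
    for u,X in [((272,134.5),-58),((272,249),58)]: r.append((proj('wrist',bd(p,0,X,300),CW)-np.array(u)))
    r.append(proj('wrist',tw(p,[-135,170,12]),CW)-np.array((278,90)))
    r.append(proj('wrist',bd(p,0,-80,255,4),CW)-np.array((225,109)))
    return np.concatenate(r)
r=least_squares(f,[560,0,-.14,-30,.8],loss='soft_l1',x_scale=[1,1,.01,1,.01]);p=r.x
print(p.tolist());print(np.round(r.fun.reshape(-1,2),1).tolist());np.save('p.npy',p)
print('handle',bd(p,0,0,300),'hinge',bd(p,0,0,0),'pin',bd(p,p[4],123,180))
o,d=ray('wrist',272,191.8,CW);print('wrist only handle', o+d*(50-o[2])/d[2])
E
python3 fit2.py
```

```text
[581.4157375550093, 24.638863188366354, -0.16024230091039704, -34.845489710275515, 0.8177136136068562]
[[0.8, -1.2], [1.0, -1.1], [1.1, -0.9], [-1.5, 0.8], [-1.9, 0.3], [-0.7, 0.2], [-0.4, -0.7], [0.1, -0.2], [-0.8, -0.4], [-0.1, -0.4], [-0.0, 0.8], [0.3, 0.1], [-0.9, -0.5], [0.2, 0.4], [0.3, -0.3], [-1.8, 0.0], [15.3, -0.1], [-1.5, -0.2]]
handle [570.95027676 178.27701692  50.        ] hinge [ 523.08305436 -117.87957851   50.        ] pin [664.14883905 -15.981823   181.32513777]
wrist only handle [568.76753698 179.37605057  50.        ]
```

```bash
sed -i 's/P=lambda sx,sy:tw(p,\[135\*sx,170\*sy,12\])/P=lambda sx,sy:tw(p,[p[5]+135*sx,p[6]+170*sy,12])/' fit.py; sed -i "s/tw(p,\[-135,170,12\])/tw(p,[p[5]-135,p[6]+170,12])/; s/-30,.8\]/-30,.8,0,-10]/; s/1,.01\])/1,.01,1,1])/; s/else .3/else .7/; s/r=\[\]/r=[[p[3]*.01]]/; s/r.fun.reshape/r.fun[1:].reshape/" fit2.py; python3 fit2.py
```

```text
[547.214990321119, 31.067028795338313, -0.15934896447825098, -0.0017969121602079132, 0.8224120579388726, 35.22879735323581, -16.062454932336706]
[[-0.9, -1.0], [-0.2, -0.4], [0.6, -0.5], [-0.1, -1.0], [-1.1, -1.6], [0.9, -1.9], [-0.3, -0.8], [0.3, -0.4], [-1.1, -0.1], [-0.3, -0.2], [0.1, 0.6], [0.2, -0.0], [-1.0, -0.7], [0.3, 0.2], [1.2, -0.4], [-0.8, -0.0], [0.2, -0.1], [-0.6, -0.2]]
handle [571.0145341  179.16693332  50.        ] hinge [ 523.41189824 -117.03230547   50.        ] pin [664.2884759  -15.61911736 181.90206649]
wrist only handle [568.76753698 179.37605057  50.        ]
```

```bash
python3 -c "
from h import *
plan([570,179.3,90],81.2,6,168)"
```

```text
[568.4 181.6 232.7] yaw 81.7
[[168, np.float64(-0.1), np.float64(0.1), np.float64(4.5), 0], [168, np.float64(-0.1), np.float64(0.1), np.float64(4.5), 0], [168, np.float64(-0.1), np.float64(0.1), np.float64(4.5), 0], [168, np.float64(-0.0), np.float64(0.0), np.float64(0.8), 0], [168, np.float64(0.0), np.float64(0.0), np.float64(-0.0), 0], [168, np.float64(0.0), np.float64(0.0), np.float64(-0.0), 0]] -> end [570. 179.  90.] 81.2
```

>>> {"fn": "send_rows", "kwargs": {"series": [[168,-0.1,0.1,4.5,0],[168,-0.1,0.1,4.5,0],[168,0,0,4.5,0],[168,0,0,0.8,0],[168,0,0,0,0],[168,0,0,0,0]]}}

```text
time_s: 3.9
position: [584.5, 167.5, 92.1]
ee_rot: [[0.165, 0.986, 0.018], [0.986, -0.165, 0.0], [0.003, 0.018, -1.0]]
contact_force: [-0.4, 0.4, -0.1]
gripper_width: 29.9
```

```bash
python3 - <<'E'
from h import *
o=get_obs();print(o['qpos'],o['position'],o['contact_force'],o['gripper_width'],o['joint_velocities'].max())
c=cam('wrist')
im=snapshot('wrist');cv2.imwrite('pics/c_wrist.png',im)
cv2.imwrite('pics/c_side.png',snapshot('side'))
for h in (50,): print(proj('wrist',[o['position'][0],o['position'][1],50],c))
import h as H
np.save('cw2.npy',c[3])
plan([570,179.3,33],81.2,3,168,3)
E
```

```text
[ 0.31720503  0.4281058  -0.79377222  1.70660482  0.34125456  1.13123613
  0.83081748] [584.46641481 167.46394892  92.14226514] [-0.44312974  0.43103179 -0.10147752] 29.92127082879308 0.008180305870471924
[278.55965216 233.23035908]
[585.  168.1  93. ] yaw 80.5
[[168, np.float64(0.4), np.float64(-0.8), np.float64(2.9), -1], [168, np.float64(0.4), np.float64(-0.8), np.float64(2.9), 0], [168, np.float64(0.0), np.float64(-0.1), np.float64(0.3), 0]] -> end [570. 179.  33.] 81.2
```

View pics/c_wrist.png

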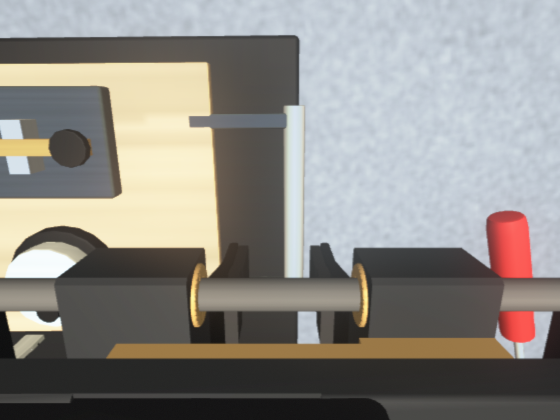

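View pics/c_side.png

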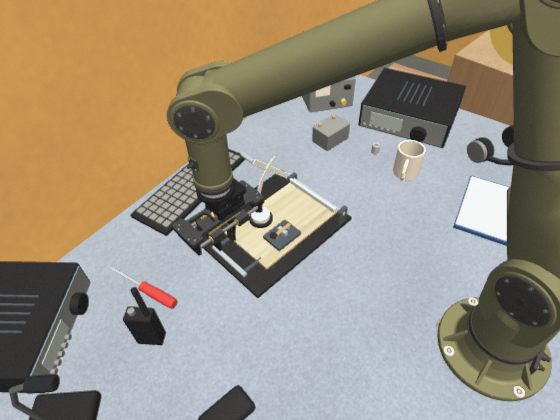

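```bash
python3 - <<'E'
from h import *
c=cam('wrist');c=(c[0],c[1],c[2],np.load('cw2.npy'))
a=atz('wrist',294,107,50,c);b=atz('wrist',293,235,50,c);print(a,b,np.degrees(np.arctan2(*(b-a)[1::-1])))
from fit import bd
p=np.load('p.npy');print(bd(p,0,-58,300),proj('wrist',bd(p,0,-58,300),c))
E
```

```text
[513.50830795 187.90736677  50.        ] [587.04322705 175.89866701  50.        ] -9.274877568954292
[513.74934794 188.37010958  50.        ] [294.90345996 107.30694255]
```

>>> {"fn": "send_rows", "kwargs": {"series": [[168,0.9,-1.5,0,0],[168,0,0,0,0],[168,0,0,0.5,0]]}}

```text
time_s: 4.3
position: [573.2, 182.4, 92.7]
ee_rot: [[0.164, 0.986, 0.028], [0.986, -0.164, 0.002], [0.007, 0.027, -1.0]]
contact_force: [-0.2, 0.0, -0.1]
gripper_width: 29.8
```

```bash
python3 -c "
from h import *
plan([570.5,179,34],80.9,5,168,1.5)"
```

```text
[573.2 182.4  92.7] yaw 80.6
[[168, np.float64(-0.1), np.float64(-0.1), np.float64(1.5), 0], [168, np.float64(-0.1), np.float64(-0.1), np.float64(1.5), 0], [168, np.float64(-0.1), np.float64(-0.1), np.float64(1.5), 0], [168, np.float64(-0.1), np.float64(-0.1), np.float64(1.4), 0], [168, np.float64(0.0), np.float64(0.0), np.float64(-0.0), 0]] -> end [570. 179.  34.] 80.9
```

>>> {"fn": "send_rows", "kwargs": {"series": [[168,-0.2,-0.1,1.2,0],[168,-0.1,-0.1,1.2,0],[168,-0.1,-0.1,1.2,0]]}}

```text
time_s: 4.6
position: [571.2, 179.7, 55.5]
ee_rot: [[0.162, 0.986, 0.032], [0.987, -0.163, 0.003], [0.008, 0.031, -0.999]]
contact_force: [-0.0, 0.5, 0.2]
gripper_width: 29.7
```

```bash
python3 -c "
from h import *
plan([570.5,179,34],80.9,5,168,1.2)"
```

```text
[571.2 179.7  55.5] yaw 80.7
[[168, np.float64(-0.0), np.float64(-0.0), np.float64(1.2), 0], [168, np.float64(-0.0), np.float64(-0.0), np.float64(1.0), 0], [168, np.float64(0.0), np.float64(0.0), np.float64(-0.0), 0], [168, np.float64(0.0), np.float64(0.0), np.float64(-0.0), 0], [168, np.float64(0.0), np.float64(0.0), np.float64(-0.0), 0]] -> end [570. 179.  34.] 80.9
```

>>> {"fn": "send_rows", "kwargs": {"series": [[168,0,0,1.1,0],[168,0,0,1.0,0],[168,0,0,0,0],[200,0,0,0,0],[255,0,0,0,0],[255,0,0,0,0],[255,0,0,0,0]], "squeeze": 12}}

```text
time_s: 5.3
position: [569.9, 179.0, 28.6]
ee_rot: [[0.163, 0.986, 0.026], [0.987, -0.163, 0.003], [0.007, 0.025, -1.0]]
contact_force: [1.4, 1.8, -4.8]
gripper_width: 11.2
```

```bash
python3 - <<'E'
from h import *
o=get_obs();print(o['qpos'],o['position'],o['contact_force'],o['ft_torque'],o['gripper_width'])
cv2.imwrite('pics/d_wrist.png',snapshot('wrist'))
im=snapshot('scene');cv2.imwrite('pics/d_scene.png',cv2.resize(im[140:320,180:420],(800,600),interpolation=2))
E
```

```text
[ 0.27703477  0.47692916 -0.76804486  1.79009804  0.39687698  1.006895
  0.7630288 ] [569.86578789 179.00905379  28.63343318] [ 1.396413    1.76238457 -4.7860143 ] [ 0.39960033 -0.26595876 -0.03328799] 11.24351573873982
```

View pics/d_wrist.png

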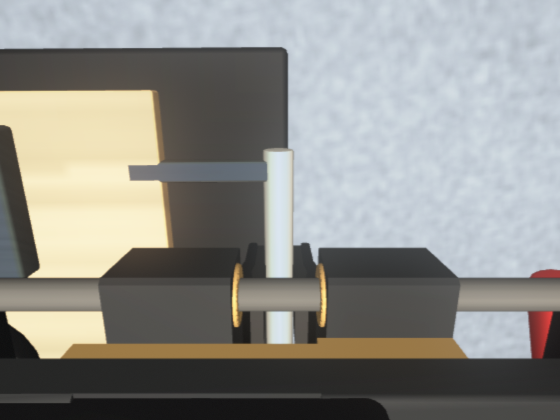

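View pics/d_scene.png

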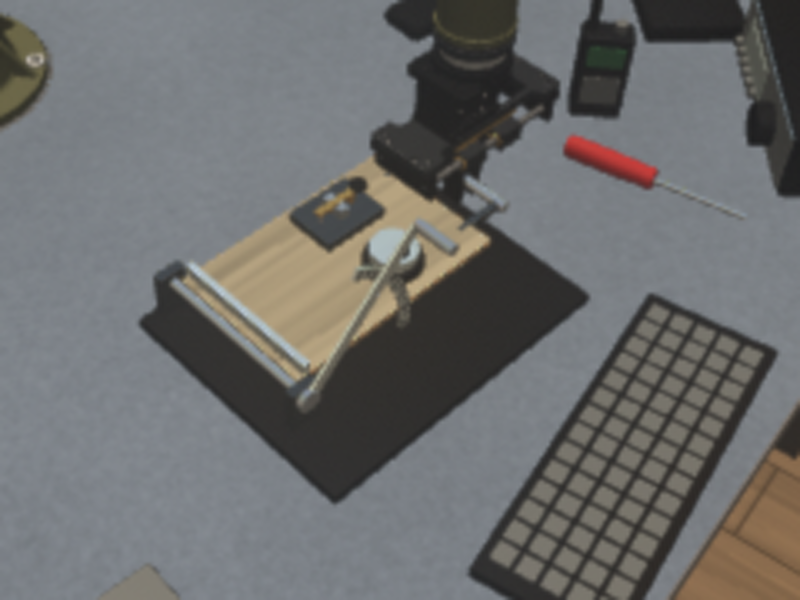

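>>> {"fn": "send_rows", "kwargs": {"series": [[255,0,0,-0.2,0],[255,0,0,-0.3,0],[255,0,0,-0.3,0],[255,0,0,-0.3,0]], "squeeze": 20}}

```text
time_s: 5.8
position: [569.8, 178.9, 38.9]
ee_rot: [[0.163, 0.986, 0.026], [0.987, -0.163, 0.004], [0.008, 0.025, -1.0]]
contact_force: [1.7, 1.8, -7.4]
gripper_width: 10.8
```

```bash
cat > st.py <<'E'
from h import *
from fit import bd
import sys
tag=sys.argv[1]
p=np.load('p.npy')
o=get_obs();P=np.array(o['position']);R=np.array(o['ee_rot']);
dz=float(sys.argv[2]) if len(sys.argv)>2 else 21.4
g=P-R[:,2]*dz
t=np.arcsin(np.clip((g[2]-50)/300,-1,1));B=bd(p,t,0,300);u=np.array([np.sin(-p[2]),np.cos(p[2])])
print('t',round(o['time_s'],2),'F',np.round(o['contact_force'],1),'tau',np.round(o['ft_torque'],2),'w',round(o['gripper_width'],1),'pos',np.round(P,1),'theta',round(t,4),'offset along board dir',round((g-B)[:2]@u,1),'perp',round((g-B)[:2]@np.array([u[1],-u[0]]),1),'tilt',np.round(R[:2,2],3))
im=snapshot('scene');cv2.imwrite(f'pics/{tag}_scene.png',cv2.resize(im[140:290,200:360],(640,600),interpolation=2))
E
python3 st.py e
```

```text
t 5.8 F [ 1.7  1.8 -7.4] tau [ 0.47 -0.73 -0.02] w 10.8 pos [569.8 178.9  38.9] theta 0.0344 offset along board dir -0.4 perp -1.7 tilt [0.026 0.004]
```

View pics/e_scene.png

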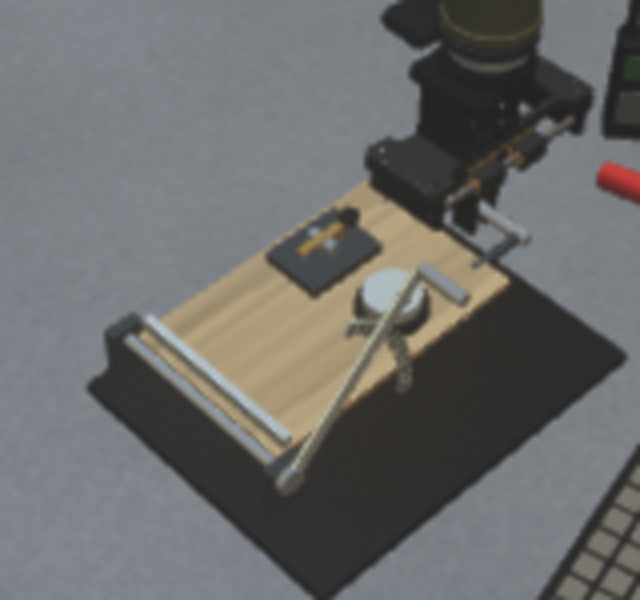

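>>> {"fn": "send_rows", "kwargs": {"series": [[255,0,0,-0.4,0],[255,0,0,-0.4,0],[255,-0.03,0,-0.4,0],[255,-0.03,0,-0.4,0],[255,-0.04,0,-0.4,0],[255,-0.05,0,-0.4,0],[255,-0.05,0,-0.4,0],[255,-0.06,0,-0.4,0]]}}

```text
time_s: 6.65
position: [569.3, 175.8, 74.2]
ee_rot: [[0.163, 0.986, 0.028], [0.987, -0.163, 0.004], [0.009, 0.027, -1.0]]
contact_force: [2.8, 2.5, -8.0]
gripper_width: 11.0
```

```bash
python3 st.py f
```

```text
t 6.65 F [ 2.8  2.5 -8. ] tau [ 0.58 -0.9   0.04] w 11.0 pos [569.3 175.8  74.2] theta 0.1525 offset along board dir -0.3 perp -1.8 tilt [0.028 0.004]
```

View pics/f_scene.png

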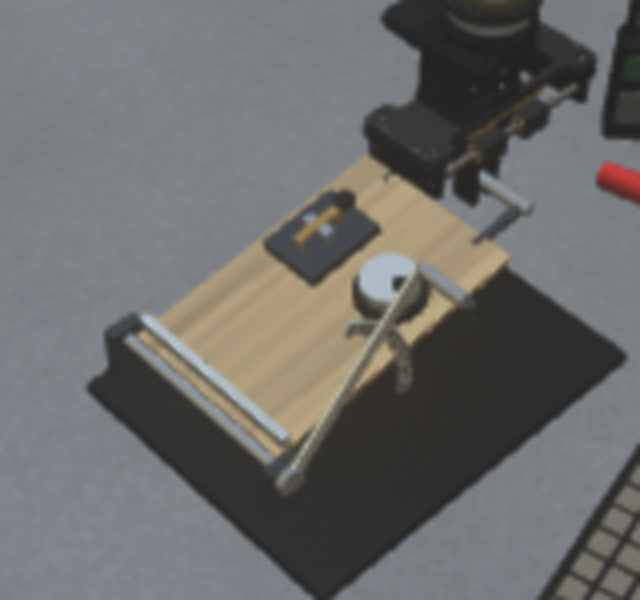

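>>> {"fn": "send_rows", "kwargs": {"series": [[255,-0.06,0,-0.4,0],[255,-0.07,0,-0.4,0],[255,-0.07,0,-0.3,0],[255,-0.07,0,-0.3,0],[255,-0.07,0,-0.3,0]]}}

```text
time_s: 7.2
position: [568.7, 172.3, 93.4]
ee_rot: [[0.163, 0.986, 0.03], [0.987, -0.163, 0.004], [0.009, 0.028, -1.0]]
contact_force: [4.3, 1.9, -7.3]
gripper_width: 11.3
```

```bash
cat >> st.py <<'E'
import os
key=lambda i:i
if os.path.exists('ref.npy'):
    pass
E
python3 st.py g
```

```text
t 7.2 F [ 4.3  1.9 -7.3] tau [ 0.59 -1.    0.01] w 11.3 pos [568.7 172.3  93.4] theta 0.2176 offset along board dir -0.2 perp -1.8 tilt [0.03  0.004]
```

View pics/g_scene.png

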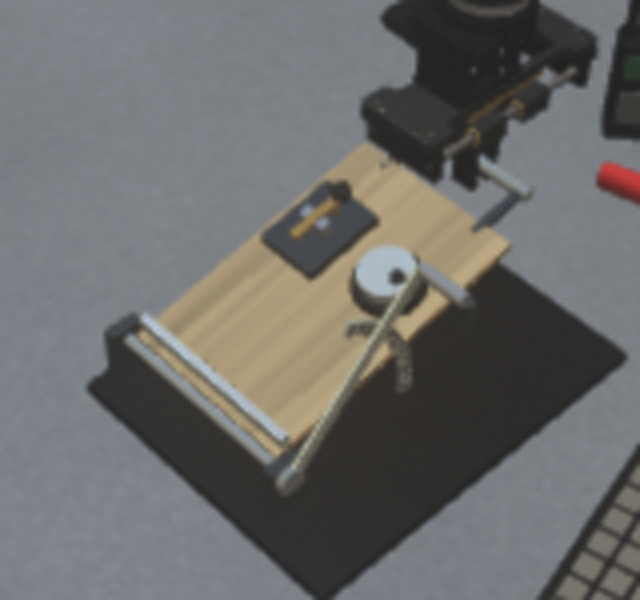

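```bash
cat > st.py <<'E'
from h import *
from fit import bd
import sys
tag=sys.argv[1]
p=np.load('p.npy')
o=get_obs();P=np.array(o['position']);R=np.array(o['ee_rot']);
g=P-R[:,2]*21.4
t=np.arcsin(np.clip((g[2]-50)/300,-1,1));B=bd(p,t,0,300);u=np.array([np.sin(-p[2]),np.cos(p[2])])
if len(sys.argv)>2: t=float(sys.argv[2])
print('t',round(o['time_s'],2),'F',np.round(o['contact_force'],1),'w',round(o['gripper_width'],1),'pos',np.round(P,1),'theta',round(t,4),'off',round((g-B)[:2]@u,1),'perp',round((g-B)[:2]@np.array([u[1],-u[0]]),1),'tilt',np.round(R[:2,2],3))
out=[]
for n in ['scene','side']:
    im=snapshot(n);c=cam(n)
    src=np.float32([proj(n,bd(p,t,X,Y,4),c) for X,Y in [(-90,260),(90,260),(90,0),(-90,0)]])
    M=cv2.getPerspectiveTransform(src,np.float32([[0,0],[360,0],[360,520],[0,520]]))
    w=cv2.warpPerspective(im,M,(360,520),flags=cv2.INTER_CUBIC)
    for Y in range(20,260,20):
        y=int(520-2*Y);cv2.line(w,(0,y),(8 if Y%100 else 20,y),(0,0,255),1)
    out.append(w)
cv2.imwrite(f'pics/{tag}_rect.png',np.hstack(out))
E
python3 st.py g2
```

```text
t 7.25 F [ 3.5  1.7 -5. ] w 11.2 pos [568.8 172.2  93.9] theta 0.2193 off -0.2 perp -1.7 tilt [0.03  0.004]
```

View pics/g2_rect.png

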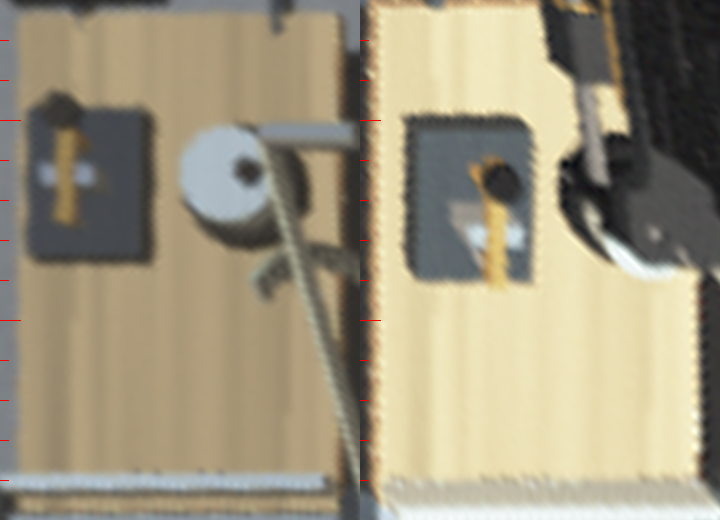

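>>> {"fn": "send_rows", "kwargs": {"series": [[255,-0.05,0.03,-0.2,0],[255,-0.05,0.03,-0.2,0],[255,-0.05,0.03,-0.2,0],[255,0,0,0,0]]}}

```text
time_s: 7.75
position: [568.5, 170.9, 99.6]
ee_rot: [[0.163, 0.986, 0.028], [0.987, -0.163, 0.004], [0.009, 0.027, -1.0]]
contact_force: [2.8, 1.1, -4.3]
gripper_width: 11.4
```

```bash
python3 st.py h1
```

```text
t 7.75 F [ 2.8  1.1 -4.3] w 11.4 pos [568.5 170.9  99.6] theta 0.239 off -0.2 perp -1.7 tilt [0.028 0.004]
```

View pics/h1_rect.png

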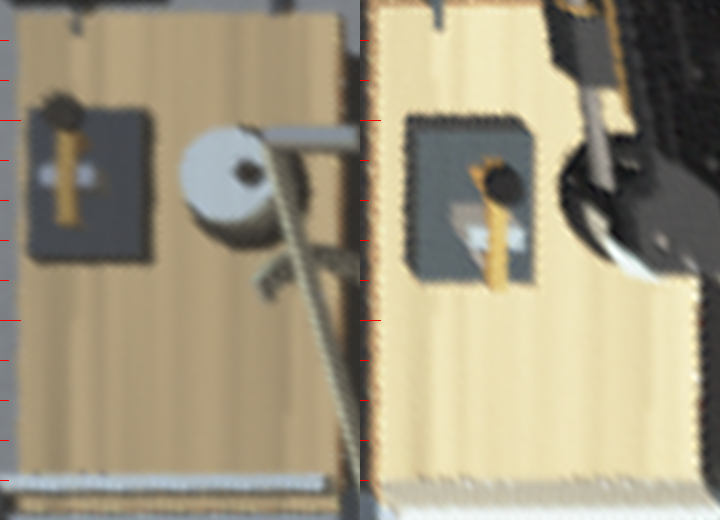

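>>> {"fn": "send_rows", "kwargs": {"series": [[255,-0.05,0.03,-0.2,0],[255,-0.05,0.03,-0.2,0],[255,-0.05,0.03,-0.2,0],[255,0,0,0,0]]}}

```text
time_s: 8.25
position: [568.3, 169.5, 105.4]
ee_rot: [[0.162, 0.986, 0.027], [0.987, -0.163, 0.005], [0.009, 0.026, -1.0]]
contact_force: [2.6, 1.3, -5.6]
gripper_width: 10.9
```

```bash
cat >> st.py <<'E'
w=out[0].astype(float)
# key: not wood (blue ~ red) below row 60
m=(w[60:465,25:155,2]-w[60:465,25:155,0])<25
ys=np.nonzero(m.sum(1)>60)[0]+60
d=(w[60:465,165:312].min(2)>125)&((w[60:465,165:312,2]-w[60:465,165:312,0])<15)
yd=np.nonzero(d.sum(1)>25)[0]+60
print('key base Y range',(520-ys.max())/2,(520-ys.min())/2,'dial top Y',(520-yd.max())/2 if len(yd) else None,(520-yd.min())/2 if len(yd) else None)
E
python3 st.py h2
```

```text
t 8.25 F [ 2.6  1.3 -5.6] w 10.9 pos [568.3 169.5 105.4] theta 0.259 off -0.1 perp -1.7 tilt [0.027 0.005]
key base Y range 129.0 206.0 dial top Y 149.5 195.5
```

View pics/h2_rect.png

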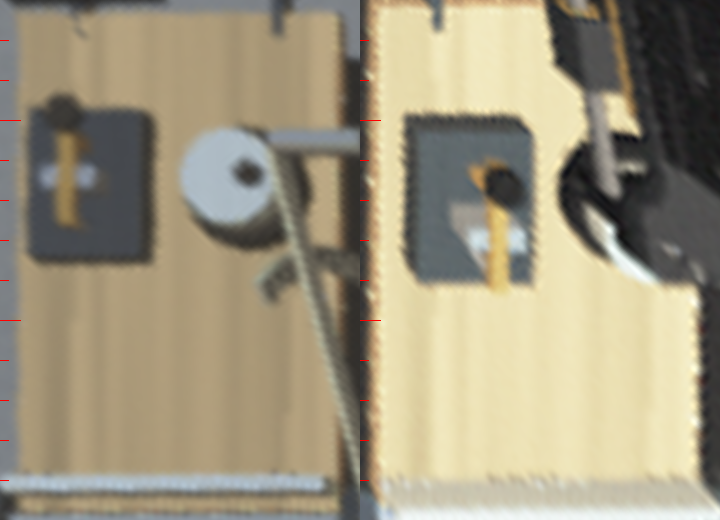

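>>> {"fn": "send_rows", "kwargs": {"series": [[255,-0.05,0.03,-0.2,0],[255,-0.05,0.03,-0.2,0],[255,-0.05,0.03,-0.2,0],[255,0,0,0,0]]}}

```text
time_s: 8.75
position: [568.0, 168.0, 111.4]
ee_rot: [[0.162, 0.986, 0.025], [0.987, -0.162, 0.005], [0.009, 0.024, -1.0]]
contact_force: [1.4, 1.8, -5.7]
gripper_width: 11.4
```

```bash
python3 st.py h3
```

```text
t 8.75 F [ 1.4  1.8 -5.7] w 11.4 pos [568.  168.  111.4] theta 0.2796 off -0.1 perp -1.7 tilt [0.025 0.005]
key base Y range 129.0 206.0 dial top Y 149.0 195.0
```

>>> {"fn": "send_rows", "kwargs": {"series": [[255,-0.06,0.02,-0.2,0],[255,-0.06,0.02,-0.2,0],[255,-0.06,0.02,-0.2,0],[255,0,0,0,0]]}}

```text
time_s: 9.25
position: [567.7, 166.2, 117.5]
ee_rot: [[0.162, 0.987, 0.024], [0.987, -0.162, 0.005], [0.009, 0.023, -1.0]]
contact_force: [0.8, 1.5, -4.0]
gripper_width: 11.0
```

```bash
python3 st.py h4
```

```text
t 9.25 F [ 0.8  1.5 -4. ] w 11.0 pos [567.7 166.2 117.5] theta 0.3008 off -0.0 perp -1.7 tilt [0.024 0.005]
key base Y range 129.0 205.5 dial top Y 148.5 194.0
```

>>> {"fn": "send_rows", "kwargs": {"series": [[255,-0.06,0.01,-0.2,0],[255,-0.06,0.01,-0.2,0],[255,-0.06,0.01,-0.2,0],[255,0,0,0,0]]}}

```text
time_s: 9.75
position: [567.4, 164.3, 123.7]
ee_rot: [[0.162, 0.987, 0.024], [0.987, -0.162, 0.005], [0.009, 0.023, -1.0]]
contact_force: [1.6, 2.1, -4.8]
gripper_width: 10.7
```

```bash
python3 st.py h5
```

```text
t 9.75 F [ 1.6  2.1 -4.8] w 10.7 pos [567.4 164.3 123.7] theta 0.3225 off 0.0 perp -1.7 tilt [0.024 0.005]
key base Y range 129.0 205.5 dial top Y 148.0 194.0
```

>>> {"fn": "send_rows", "kwargs": {"series": [[255,-0.07,0.01,-0.2,0],[255,-0.07,0.01,-0.2,0],[255,-0.07,0.01,-0.2,0],[255,0,0,0,0]]}}

```text
time_s: 10.25
position: [567.1, 162.3, 129.9]
ee_rot: [[0.161, 0.987, 0.024], [0.987, -0.161, 0.006], [0.009, 0.023, -1.0]]
contact_force: [1.1, 1.2, -4.8]
gripper_width: 11.4
```

```bash
python3 st.py h6
```

```text
t 10.25 F [ 1.1  1.2 -4.8] w 11.4 pos [567.1 162.3 129.9] theta 0.3446 off 0.1 perp -1.6 tilt [0.024 0.006]
key base Y range 129.0 205.0 dial top Y 147.5 193.5
```

View pics/h6_rect.png

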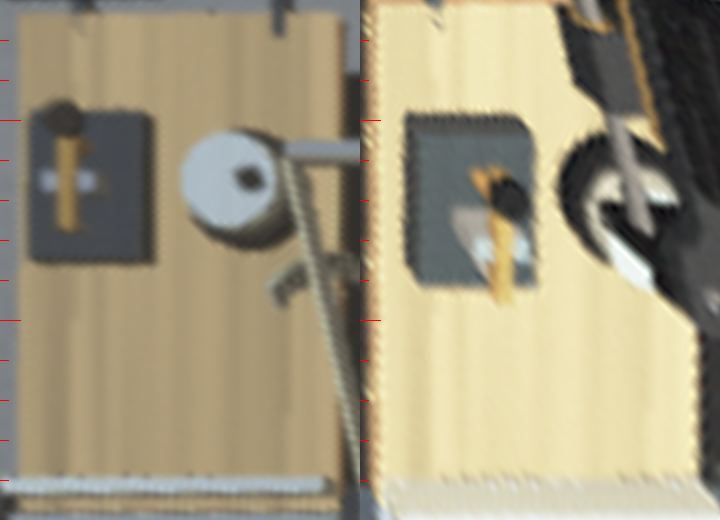

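Still holding. Continue.

>>> {"fn": "send_rows", "kwargs": {"series": [[255,-0.07,0.01,-0.2,0],[255,-0.07,0.01,-0.2,0],[255,-0.07,0.01,-0.2,0],[255,0,0,0,0]]}}

```text
time_s: 10.75
position: [566.8, 160.1, 136.1]
ee_rot: [[0.161, 0.987, 0.024], [0.987, -0.161, 0.006], [0.009, 0.023, -1.0]]
contact_force: [0.9, 2.8, -5.5]
gripper_width: 11.4
```

```bash
python3 st.py h7
```

```text
t 10.75 F [ 0.9  2.8 -5.5] w 11.4 pos [566.8 160.1 136.1] theta 0.3665 off 0.2 perp -1.6 tilt [0.024 0.006]
key base Y range 128.0 204.0 dial top Y 147.5 192.5
```

>>> {"fn": "send_rows", "kwargs": {"series": [[255,0,0,0,0],[255,0,0,0,0]]}}

```text
time_s: 11.05
position: [566.8, 160.1, 136.1]
ee_rot: [[0.161, 0.987, 0.024], [0.987, -0.161, 0.006], [0.009, 0.023, -1.0]]
contact_force: [2.1, 1.6, -5.3]
gripper_width: 11.2
```

```bash
python3 st.py h8
```

```text
t 11.05 F [ 2.1  1.6 -5.3] w 11.2 pos [566.8 160.1 136.1] theta 0.3665 off 0.2 perp -1.6 tilt [0.024 0.006]
key base Y range 124.0 200.5 dial top Y 147.5 192.5
```

Key is slipping (129→124). Hold.

>>> {"fn": "send_rows", "kwargs": {"series": [[255,0,0,0,0],[255,0,0,0,0],[255,0,0,0,0],[255,0,0,0,0],[255,0,0,0,0],[255,0,0,0,0]]}}

```text
time_s: 11.75
position: [566.7, 160.1, 136.1]
ee_rot: [[0.161, 0.987, 0.024], [0.987, -0.161, 0.005], [0.009, 0.022, -1.0]]
contact_force: [1.4, 1.8, -5.1]
gripper_width: 11.2
```

```bash
python3 st.py h9
```

```text
t 11.75 F [ 1.4  1.8 -5.1] w 11.2 pos [566.7 160.1 136.1] theta 0.3664 off 0.2 perp -1.7 tilt [0.024 0.005]
key base Y range 102.5 178.5 dial top Y 147.5 192.5
```

View pics/h9_rect.png

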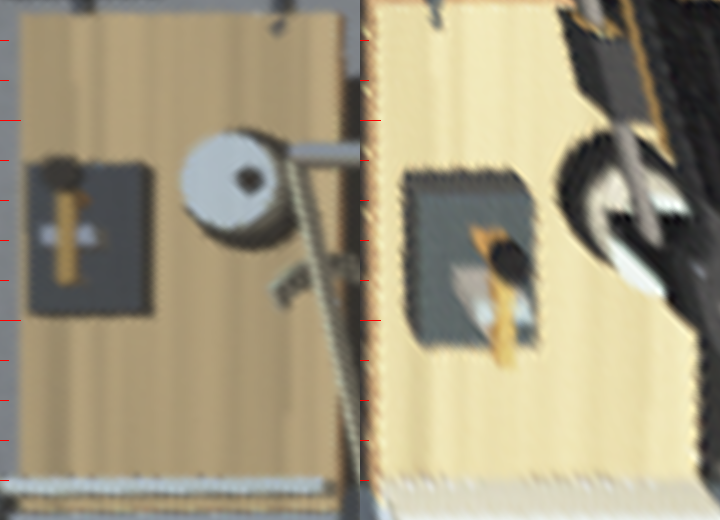

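The key is sliding, the dial box is staying. Hold on.

>>> {"fn": "send_rows", "kwargs": {"series": [[255,0,0,0,0],[255,0,0,0,0],[255,0,0,0,0],[255,0,0,0,0],[255,0,0,0,0],[255,0,0,0,0],[255,0,0,0,0],[255,0,0,0,0]]}}

```text
time_s: 12.65
position: [566.7, 160.1, 136.1]
ee_rot: [[0.161, 0.987, 0.024], [0.987, -0.161, 0.005], [0.009, 0.022, -1.0]]
contact_force: [1.8, 2.4, -5.4]
gripper_width: 11.3
```

```bash
python3 st.py i1
```

```text
t 12.65 F [ 1.8  2.4 -5.4] w 11.3 pos [566.7 160.1 136.1] theta 0.3665 off 0.2 perp -1.7 tilt [0.024 0.005]
key base Y range 50.0 125.5 dial top Y 147.5 192.5
```

View pics/i1_rect.png

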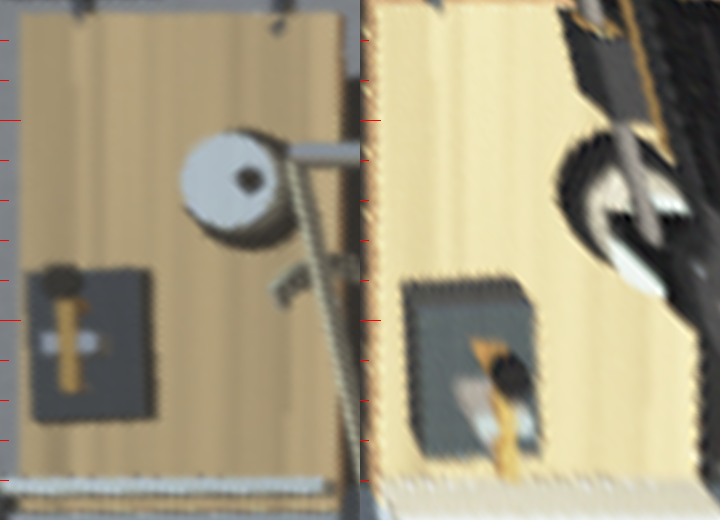

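>>> {"fn": "send_rows", "kwargs": {"series": [[255,0,0,0,0],[255,0,0,0,0],[255,0,0,0,0],[255,0,0,0,0],[255,0,0,0,0],[255,0,0,0,0],[255,0,0,0,0],[255,0,0,0,0]]}}

```text
time_s: 13.55
position: [566.8, 160.1, 136.1]
ee_rot: [[0.161, 0.987, 0.024], [0.987, -0.161, 0.006], [0.009, 0.022, -1.0]]
contact_force: [1.2, 1.5, -6.1]
gripper_width: 11.1
```

```bash
python3 st.py i2
```

```text
t 13.55 F [ 1.2  1.5 -6.1] w 11.1 pos [566.8 160.1 136.1] theta 0.3665 off 0.2 perp -1.7 tilt [0.024 0.006]
key base Y range 28.0 97.5 dial top Y 147.5 192.5
```

View pics/i2_rect.png

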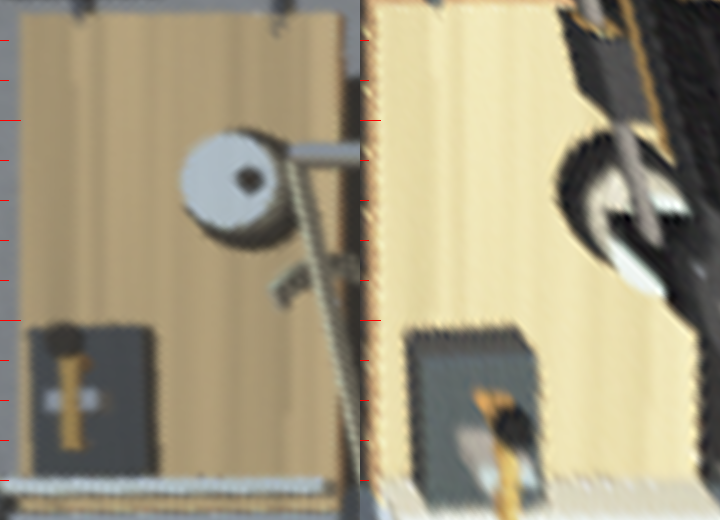

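>>> {"fn": "send_rows", "kwargs": {"series": [[215,0,0,0,0],[190,0,0,0,0],[168,0,0,0,0],[168,0,0,-0.5,0],[168,0,0,-1.0,0],[168,0,0,-1.5,0],[168,0,0,-1.5,0],[168,0,0,-1.5,0]]}}

```text
time_s: 14.45
position: [565.5, 157.5, 202.6]
ee_rot: [[0.162, 0.986, 0.024], [0.987, -0.162, 0.001], [0.005, 0.023, -1.0]]
contact_force: [0.2, -0.6, -0.2]
gripper_width: 29.6
```

```bash
python3 st.py j1 0.3665; python3 -c "
from h import *
im=snapshot('wrist');cv2.imwrite('pics/j1_wrist.png',im)
im=snapshot('scene');cv2.imwrite('pics/j1_scene.png',cv2.resize(im[140:290,200:360],(640,600),interpolation=2))
"
```

```text
t 14.45 F [ 0.2 -0.6 -0.2] w 29.6 pos [565.5 157.5 202.6] theta 0.3665 off 33.3 perp -2.5 tilt [0.024 0.001]
key base Y range 28.0 97.0 dial top Y 147.5 192.5
```

View pics/j1_rect.png

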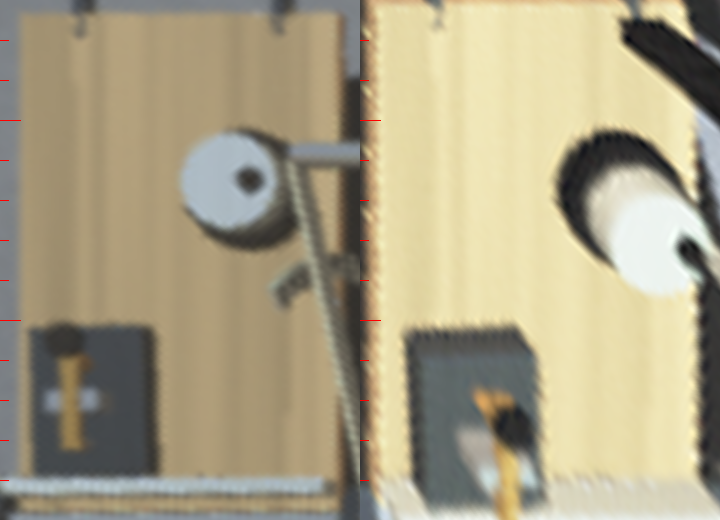

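View pics/j1_scene.png

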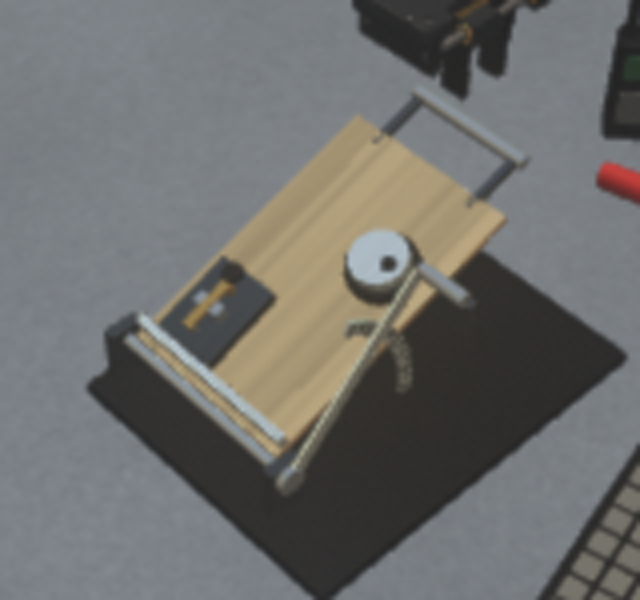

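View pics/j1_wrist.png

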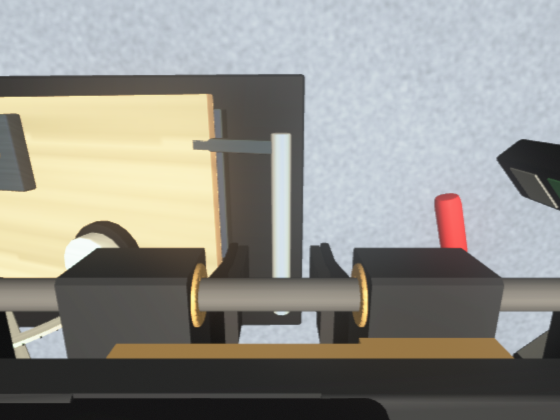

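```bash
python3 - <<'E'
from h import *
from fit import *
p=np.load('p.npy')
def tri(a,b):
    A=[];
    for n,u in (('scene',a),('side',b)):
        o,d=ray(n,*u,C[n]);d/=np.linalg.norm(d);A.append((o,d))
    M=sum(np.eye(3)-np.outer(d,d) for o,d in A);v=sum((np.eye(3)-np.outer(d,d))@o for o,d in A)
    X=np.linalg.solve(M,v);return X
H=bd(p,0,0,0);c,s=np.cos(p[2]),np.sin(p[2])
for a,b in [((287,222),(274,157)),((301,237),(258,203))]:
    X=tri(a,b);d=X-H;print(X,'hinge frame',c*d[0]+s*d[1],-s*d[0]+c*d[1],d[2],[np.linalg.norm(proj(n,X,C[n])-u) for n,u in(('scene',a),('side',b))])
print('pin start',bd(p,p[4],123,180),'pin end',bd(p,.3665,123,180))
plan([600,120,300],80.9,4)
E
```

```text
[624.08017656 -72.53154915 160.6979911 ] hinge frame 92.33171369505462 59.91055180970437 110.697991101208 [np.float64(0.14179217881196443), np.float64(0.15471530573164796)]
[633.41842373  -7.42945106  42.88846221] hinge frame 91.22154781207226 125.6696087414292 -7.11153778946673 [np.float64(0.20644727425897968), np.float64(0.2364918566868029)]
pin start [664.2884759  -15.61911736 181.90206649] pin end [671.51831553  29.36731999 114.50301404]
[565.6 157.4 201.3] yaw 80.7
[[0, np.float64(-1.3), np.float64(1.6), np.float64(-4.0), 0], [0, np.float64(-1.3), np.float64(1.6), np.float64(-4.0), 0], [0, np.float64(-0.6), np.float64(0.8), np.float64(-1.9), 0], [0, np.float64(0.0), np.float64(0.0), np.float64(-0.0), 0]] -> end [600. 120. 300.] 80.9
```

>>> {"fn": "send_rows", "kwargs": {"series": [[255,0,0,-2.5,0],[255,-0.5,0.5,-3,0],[255,-1.5,1.5,-2.5,0],[255,-2.5,1.5,-1.0,0],[255,-2.5,1.2,0,0],[255,-2.5,1.0,0,0],[255,-2.5,1.0,0,0]]}}

```text
time_s: 15.35
position: [607.5, 29.2, 289.2]
ee_rot: [[0.151, 0.989, 0.013], [0.989, -0.151, 0.001], [0.003, 0.012, -1.0]]
contact_force: [0.7, -0.4, 0.6]
gripper_width: 0.5
```

```bash
python3 - <<'E'
from h import *
o=get_obs();print(o['gripper_width'],o['contact_force'],o['qpos'])
plan([665,-15,250],80.9,6,255,2.5)
c=cam('wrist');np.save('cw3.npy',c[3]);cv2.imwrite('pics/k_wrist.png',snapshot('wrist'))
from fit import bd
p=np.load('p.npy');print(proj('wrist',bd(p,p[4],141,180),c),proj('wrist',bd(p,p[4],101,180),c))
E
```

```text
0.4991698891173409 [ 0.65592997 -0.42691155  0.59600026] [ 0.54870082  0.28268844 -0.79166177  1.44668105  0.20240342  1.48251406
  1.18139272]
[607.5  29.2 289.2] yaw 81.3
[[255, np.float64(-1.1), np.float64(1.9), np.float64(1.2), 0], [255, np.float64(-1.0), np.float64(1.9), np.float64(1.2), 0], [255, np.float64(-1.0), np.float64(1.9), np.float64(1.2), 0], [255, np.float64(-0.3), np.float64(0.6), np.float64(0.4), 0], [255, np.float64(0.0), np.float64(0.0), np.float64(-0.0), 0], [255, np.float64(0.0), np.float64(0.0), np.float64(-0.0), 0]] -> end [665. -15. 250.] 80.9
[235.80374512 297.74192462] [234.57274869 253.73340551]
```

View pics/k_wrist.png

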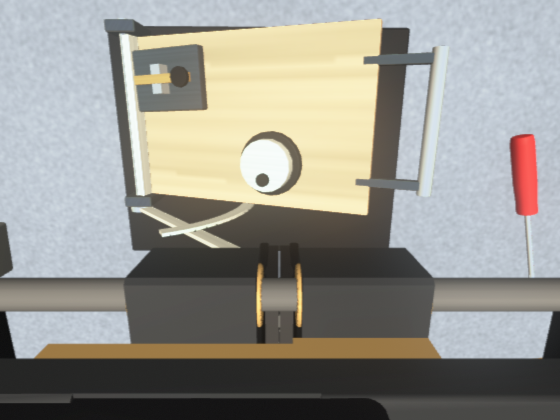

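>>> {"fn": "send_rows", "kwargs": {"series": [[255,-1.0,2.0,1.0,0],[255,-1.0,2.0,1.0,0],[255,-1.0,2.0,0.8,0],[255,-0.3,1.0,0.4,0],[255,0,0.5,0,0],[255,0,0,0,0]]}}

```text
time_s: 16.0
position: [677.8, -26.0, 250.7]
ee_rot: [[0.162, 0.987, 0.003], [0.987, -0.162, -0.003], [-0.002, 0.003, -1.0]]
contact_force: [-0.0, -0.0, 0.2]
gripper_width: 0.4
```

```bash
python3 - <<'E'
from h import *
from fit import bd
p=np.load('p.npy');o=get_obs();print(o['position'],o['ee_rot'][:,2])
c=cam('wrist');im=snapshot('wrist');cv2.imwrite('pics/l_wrist.png',im)
print(proj('wrist',bd(p,p[4],141,180),c),proj('wrist',bd(p,p[4],101,180),c))
a=snapshot('scene')[120:300,200:440];b=snapshot('side')[90:270,160:400]
for n,i,off in (('scene',a,(200,120)),('side',b,(160,90))):
    for X in (101,141):
        u=proj(n,bd(p,p[4],X,180))-off;print(n,u*2.5)
cv2.imwrite('pics/l_f.png',np.vstack([cv2.resize(x,(400,300),interpolation=2) for x in (a,b)]) if 0 else np.hstack([cv2.resize(x,(400,300),interpolation=2) for x in (a,b)]))
plan([665,-15,210],80.9,6,255,2.5)
E
```

```text
[677.76760575 -26.04810924 250.70062223] [ 0.00287056 -0.00291034 -0.99999164]
[291.07101931 225.23151385] [291.4136002  166.58822794]
scene [264.56713297 218.12373411]
scene [291.00177113 237.66518236]
side [231.41869642 177.11517504]
side [204.42813849 158.39138458]
[677.4 -25.4 251.8] yaw 80.7
[[255, np.float64(0.5), np.float64(-0.8), np.float64(2.3), 0], [255, np.float64(0.4), np.float64(-0.6), np.float64(1.9), 0], [255, np.float64(0.0), np.float64(0.0), np.float64(-0.0), 0], [255, np.float64(0.0), np.float64(0.0), np.float64(-0.0), 0], [255, np.float64(0.0), np.float64(0.0), np.float64(-0.0), 0], [255, np.float64(0.0), np.float64(0.0), np.float64(-0.0), 0]] -> end [665. -15. 210.] 80.9
```

View pics/l_f.png

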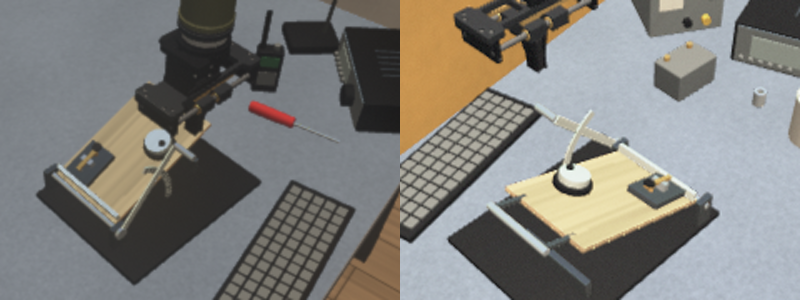

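View pics/l_wrist.png

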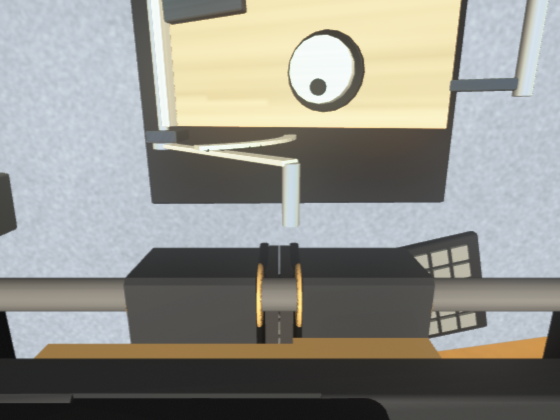

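>>> {"fn": "send_rows", "kwargs": {"series": [[255,0.4,-0.6,1.3,0],[255,0.3,-0.5,1.3,0],[255,0.1,-0.2,1.2,0],[255,0,0,0.8,0],[255,0,0,0,0]]}}

```text
time_s: 16.65
position: [665.2, -12.1, 208.3]
ee_rot: [[0.157, 0.987, 0.01], [0.988, -0.157, -0.005], [-0.003, 0.011, -1.0]]
contact_force: [0.7, 1.0, 0.0]
gripper_width: 0.3
```

```bash
cat > pt.py <<'E'
from h import *
from fit import bd
import sys
p=np.load('p.npy');o=get_obs();P=o['position'];R=o['ee_rot']
# pointer angle if tip rests on pin
phi=np.arcsin((P[2]-6-50)/180)
Q=bd(p,phi,124,180);u=np.array([np.sin(-p[2]),np.cos(p[2])]);d=(P-Q)[:2]
print('t',round(o['time_s'],2),'F',np.round(o['contact_force'],1),'pos',np.round(P,1),'phi',round(phi,3),'tip vs pin along',round(d@u,1),'across',round(d@np.array([u[1],-u[0]]),1),'tilt',np.round(R[:2,2],3))
E
python3 pt.py
```

```text
t 16.65 F [0.7 1.  0. ] pos [665.2 -12.1 208.3] phi 1.008 tip vs pin along 30.1 across -0.6 tilt [ 0.01  -0.005]
```

>>> {"fn": "send_rows", "kwargs": {"series": [[255,-0.1,0,0.8,0],[255,0,0,0.5,0],[255,0,0,0.4,0],[255,0,0,0.3,0],[255,0.2,0,0.3,0]]}}

```text
time_s: 17.15
position: [667.1, -10.9, 185.7]
ee_rot: [[0.158, 0.987, 0.013], [0.987, -0.158, -0.004], [-0.001, 0.014, -1.0]]
contact_force: [-1.1, 3.0, 3.2]
gripper_width: 0.3
```

```bash
python3 pt.py
```

```text
t 17.15 F [-1.1  3.   3.2] pos [667.1 -10.9 185.7] phi 0.805 tip vs pin along 2.8 across 1.0 tilt [ 0.013 -0.004]
```

>>> {"fn": "send_rows", "kwargs": {"series": [[255,0.4,0,0.4,0],[255,0.35,0,0.4,0],[255,0.35,0,0.4,0],[255,0.35,0,0.4,0]]}}

```text
time_s: 17.55
position: [669.8, 4.9, 169.1]
ee_rot: [[0.158, 0.987, 0.014], [0.987, -0.158, -0.004], [-0.002, 0.014, -1.0]]
contact_force: [-0.4, -0.1, 0.6]
gripper_width: 0.5
```

```bash
python3 pt.py
```

```text
t 17.55 F [-0.4 -0.1  0.6] pos [669.8   4.9 169.1] phi 0.679 tip vs pin along 3.5 across 1.2 tilt [ 0.014 -0.004]
```

```bash
cat > ph.py <<'E'
from h import *
from fit import bd
import sys
a=snapshot('scene')[150:285,220:400];b=snapshot('side')[110:245,190:370]
cv2.imwrite(f'pics/{sys.argv[1]}.png',np.hstack([cv2.resize(x,(400,300),interpolation=2) for x in (a,b)]))
E
python3 ph.py m1
```

```text
(no output)
```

View pics/m1.png

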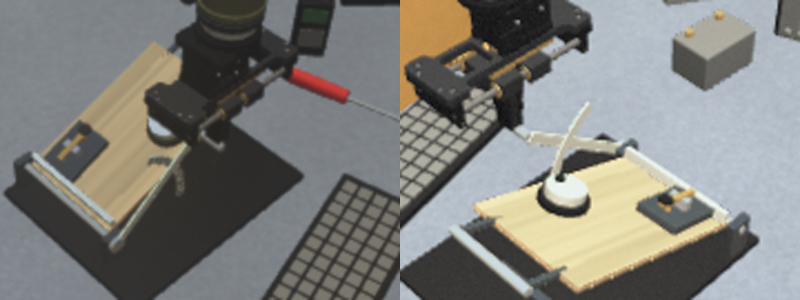

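>>> {"fn": "send_rows", "kwargs": {"series": [[255,0.25,-0.03,0.4,0],[255,0.28,-0.03,0.4,0],[255,0.27,0,0.4,0],[255,0.25,0,0.4,0],[255,0.23,0,0.4,0],[255,0.22,0,0.4,0]]}}

```text
time_s: 18.25
position: [672.8, 21.9, 143.6]
ee_rot: [[0.157, 0.987, 0.015], [0.988, -0.157, -0.002], [0.0, 0.016, -1.0]]
contact_force: [-0.5, 1.2, 1.7]
gripper_width: 0.6
```

```bash
python3 pt.py; python3 ph.py m2
```

```text
t 18.25 F [-0.5  1.2  1.7] pos [672.8  21.9 143.6] phi 0.508 tip vs pin along 3.7 across 1.4 tilt [ 0.015 -0.002]
```

View pics/m2.png

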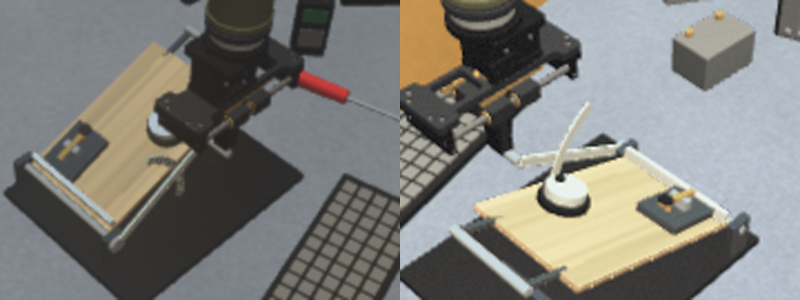

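>>> {"fn": "send_rows", "kwargs": {"series": [[255,0.18,-0.02,0.4,0],[255,0.17,-0.02,0.4,0],[255,0.16,0,0.4,0],[255,0.14,0,0.4,0],[255,0.12,0,0.3,0],[255,0,0,0,0]]}}

```text
time_s: 18.95
position: [674.0, 29.5, 122.4]
ee_rot: [[0.157, 0.987, 0.015], [0.988, -0.157, -0.003], [-0.0, 0.015, -1.0]]
contact_force: [-0.8, 0.3, 0.2]
gripper_width: 0.5
```

```bash
python3 pt.py; python3 ph.py m3
```

```text
t 18.95 F [-0.8  0.3  0.2] pos [674.   29.5 122.4] phi 0.378 tip vs pin along 1.3 across 1.4 tilt [ 0.015 -0.003]
```

View pics/m3.png

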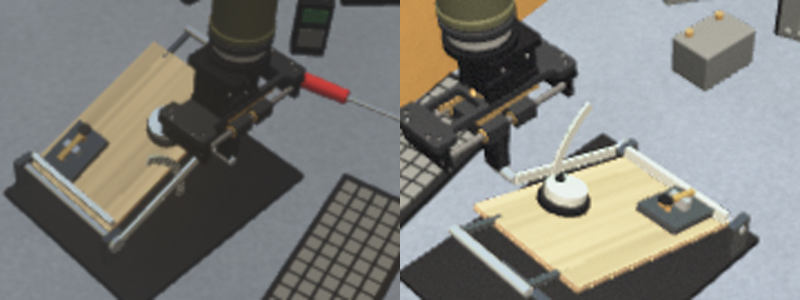

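>>> {"fn": "send_rows", "kwargs": {"series": [[255,0,0,-0.5,0],[255,0,0,-1.5,0],[255,0,0,-2.5,0],[255,0,0,-3,0],[255,0,2.5,-2.5,0],[255,0,3,-1,0],[255,0,2,0,0],[255,0,0,0,0]]}}

```text
time_s: 19.85
position: [747.8, 14.3, 247.0]
ee_rot: [[0.161, 0.987, 0.02], [0.987, -0.161, -0.006], [-0.003, 0.02, -1.0]]
contact_force: [0.0, -0.1, -0.6]
gripper_width: 0.7
```

```bash
python3 - <<'E'
from h import *
from fit import bd
p=np.load('p.npy');o=get_obs();print(o['position'],o['time_s'])
c=cam('wrist');im=snapshot('wrist')
for t,col in ((.3165,(0,0,255)),(.3665,(0,255,0)),(.4165,(255,0,0))):
    u=[proj('wrist',bd(p,t,X,180),c) for X in (101,141)];print('wrist',t,np.round(u,1).tolist())
cv2.imwrite('pics/n_wrist.png',im)
for n,off in (('scene',(220,140)),('side',(200,110))):
    im=snapshot(n)[off[1]:off[1]+150,off[0]:off[0]+150]
    for t in (.3165,.3665,.4165): print(n,t,np.round([(proj(n,bd(p,t,X,180))-off)*4 for X in (101,141)]).tolist(), 'hingept',np.round((proj(n,bd(p,t,100,0))-off)*4))
    cv2.imwrite(f'pics/n_{n}.png',cv2.resize(im,(600,600),interpolation=2))
E
python3 st.py n 0.3665
```

```text
[747.84082445  14.34172276 247.02027652] 19.85
wrist 0.3165 [[286.3, 71.0], [286.1, 123.0]]
wrist 0.3665 [[282.6, 70.0], [282.6, 123.5]]
wrist 0.4165 [[278.1, 69.0], [278.2, 124.1]]
scene 0.3165 [[382.0, 309.0], [422.0, 339.0]] hingept [211. 480.]
scene 0.3665 [[380.0, 303.0], [421.0, 333.0]] hingept [211. 480.]
scene 0.4165 [[378.0, 297.0], [419.0, 328.0]] hingept [211. 480.]
side 0.3165 [[162.0, 333.0], [121.0, 301.0]] hingept [358. 264.]
side 0.3665 [[164.0, 321.0], [123.0, 289.0]] hingept [358. 264.]
side 0.4165 [[167.0, 308.0], [125.0, 277.0]] hingept [358. 264.]
t 20.0 F [-0.  -0.3 -0.3] w 0.4 pos [745.3  15.7 246.5] theta 0.3665 off -39.9 perp 197.6 tilt [ 0.017 -0.006]
key base Y range 28.0 97.0 dial top Y 147.5 192.5
```

View pics/n_scene.png

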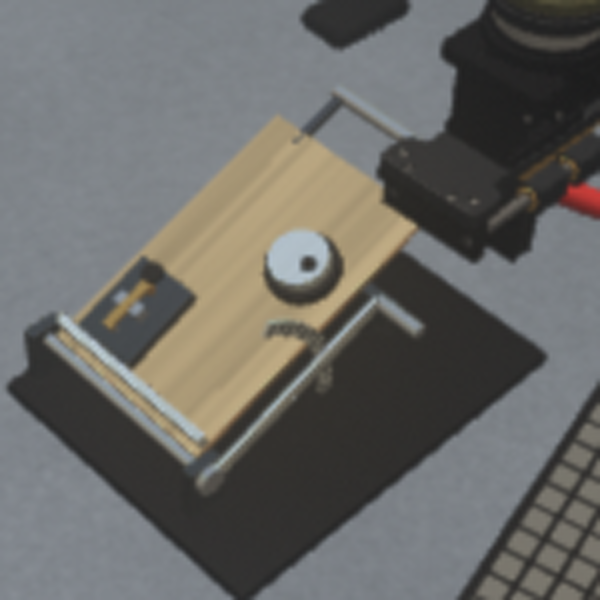

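View pics/n_side.png

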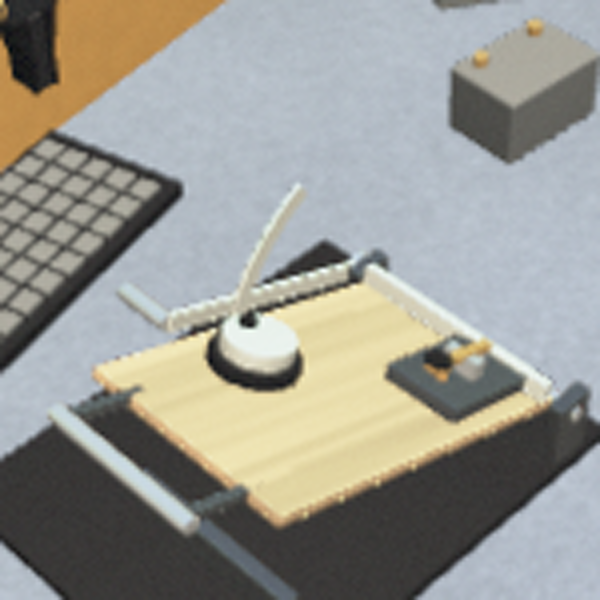

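View pics/n_wrist.png

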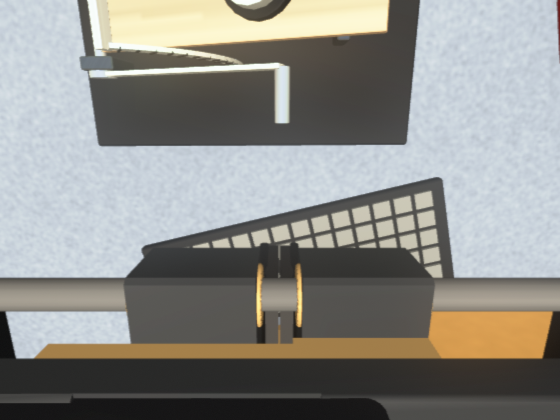

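View pics/n_rect.png

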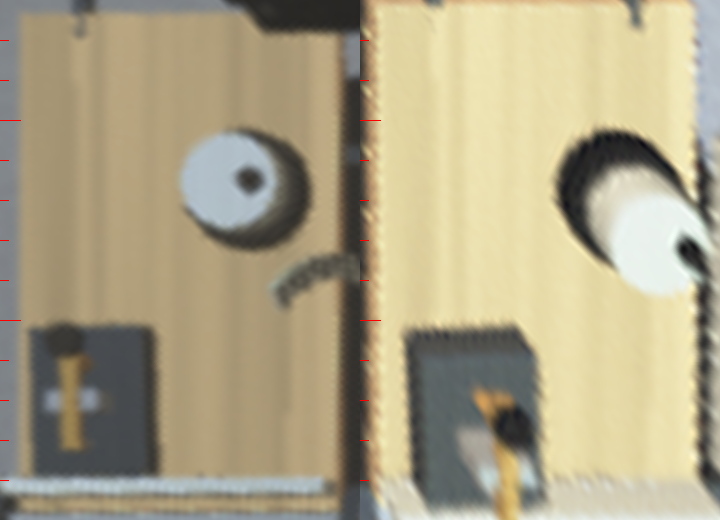

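```bash
python3 - <<'E'
from h import *
from fit import bd
p=np.load('p.npy')
for t in (.3365,.3665,.3965): print(t,[np.round((proj('side',bd(p,t,X,300))-(200,110))*4).tolist() for X in (58,-58)],'board corner',np.round((proj('side',bd(p,t,80,255,4))-(200,110))*4),np.round((proj('side',bd(p,t,-80,255,4))-(200,110))*4))
print(get_obs()['contact_force'],get_obs()['time_s'],np.abs(get_obs()['joint_velocities']).max())
E
```

```text
0.3365 [[52.0, 419.0], [188.0, 534.0]] board corner [ 91. 372.] [278. 523.]
0.3665 [[54.0, 406.0], [191.0, 521.0]] board corner [ 93. 361.] [281. 512.]
0.3965 [[56.0, 393.0], [194.0, 507.0]] board corner [ 95. 350.] [284. 501.]
[-0.13005363  0.15989691  0.25126753] 20.1 0.004159836133028886
```

```bash
python3 -c "
from rig import *
print(sign_off())"
```

```text
the job is handed in; nothing more can be done
None
```

I lifted the board slowly by its handle bar, and the key slipped at a tilt of about 0.367 rad (21°). I stopped there, let the key slide down to the stop, then opened the jaws and drew off. With closed fingertips I pushed the pointer's pin down until the pointer was parallel with the board. I backed the arm clear and handed the job in at about 20 s; no verdict was reported.

My last checks before hand-in:
- **Key and dial box:** the key's base lay at the stop in both fixed views. In the scene view the dial box kept the same position along the board through the slip and the pointer swing.
- **Tilt and pointer:** the board came out at 0.367 rad from the arm height and about 0.35–0.36 rad from the side view. The pointer came out at about 0.37 rad in the wrist and side views, and up to about 0.39 rad in the scene view. The two agree to about 0.02 rad, and at worst about 0.04 rad, against the 0.05 rad allowed.
- **Tester and contact:** I measured neither the tester's place nor the other things on the desk afterwards. My start-pose board model still matched the final pictures, and nothing looked moved. The wrist force was near zero, with the arm still and clear of everything.

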